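# Stack a module in the press nest and run the paddle-switch press

### The job

Build the module in the nest of the little bench press, each part lying flat and square between the corner posts: the thick body block first, then every spacer frame that is on the bench, then the cover plate with its disc upward. Then flip the tool's lock-off lever fully forward, squeeze the paddle all the way in against the tool's housing and keep it squeezed for two seconds; let go and flip the lock-off lever fully back. Leave the stack in the nest and the other things on the bench where they are.

Things in the scene. Friction and masses are not known exactly. Their poses are not given: they have to be found in the camera images.
- press: The bench press, fixed, but in another place and yaw at each start: aluminium base plate 110 x 330 x 10 mm with the nest near one end and a paddle-switch tool along the rest. Origin on the bench right under the nest centre; y runs along the press, +y away from the tool, -y toward the tool; z up. Tool, paddle and lever are fixed to it.
- nest (a point): Centre of the nest floor, 10 mm above the bench; axes as the press. The nest is a pocket of four L-shaped steel corner posts (6 mm thick, 66 mm high above this floor, no chamfers), open at the top; inside 62 mm (x) by 86 mm (y). Both long sides (+x and -x) are open in the middle, 56 mm wide along y, for the fingers.
- block_c (a point): Centre (half-way up) of the body block: solid aluminium block 56 x 80 x 30 mm (its x, y, z) lying flat, the thickest of the parts, about 0.25 kg. Goes in the nest first, long side along the nest's y (either way round).
- spacer1_c (a point): Centre (half-way up) of a spacer: grey plastic frame 56 x 80 x 10 mm (its x, y, z) with a window 32 x 52 mm in the middle, lying flat, 60 g. One to three spacers are there at a start; absent ones read None. All are alike.
- spacer2_c (a point): Centre (half-way up) of a spacer: grey plastic frame 56 x 80 x 10 mm (its x, y, z) with a window 32 x 52 mm in the middle, lying flat, 60 g. One to three spacers are there at a start; absent ones read None. All are alike.
- spacer3_c (a point): Centre (half-way up) of a spacer: grey plastic frame 56 x 80 x 10 mm (its x, y, z) with a window 32 x 52 mm in the middle, lying flat, 60 g. One to three spacers are there at a start; absent ones read None. All are alike.
- cover_plate_c (a point): Centre of the cover plate: aluminium plate 56 x 80 x 10 mm (its x, y, z) with a round steel disc 36 mm across and 8 mm high in the middle of its upper face (18 mm high in all; this point is 9 mm above its underside), lying flat, disc up, about 0.11 kg. Goes on last.
- squeeze_point (a point): Centre of the tool's housing where it is squeezed: 58 mm above the bench, 185 mm from the nest centre along -y; axes as the press. The grey housing is 36 mm wide (x), 40 mm high (top 78 mm above the bench, underside 28 mm above the base plate), runs along y; forward is +y, toward the nest. The paddle is on its -x side. Free underneath within 30 mm along y.
- tool_housing: The tool's fixed grey housing (without paddle and lever); origin and axes are those of the press, on the bench right under the nest centre.
- paddle_pad (a point): Middle of the paddle's outer face where it is squeezed, 35 mm from the housing's centre line on its -x side, level with squeeze_point. The black paddle is a bar 8 mm thick, 26 mm high (42 to 68 mm above the bench), 150 mm long, hinged at the tool's rear end, front end standing off. Across housing and paddle: 53 mm here at rest, 46 mm squeezed.
- paddle (a joint): Paddle angle in rad: 0 released, 0.13 fully in against the housing; springs back. Full squeeze takes about 9 N at paddle_pad (grip with 15 to 25 N). A steel tab blocks it at about 0.03 unless the lock-off lever is forward. Squeezing also drives a steel shoe up to 4 mm into the nest from its -y end, evening up the stack; it returns on release.
- lever_tip (a point): Tip of the lock-off lever: black thumb lever 22 mm wide (x), 7 mm thick with an 11 mm round end, standing up on top of the housing. Pivot 115 mm from the nest centre along -y, 85 mm above the bench; this point is 48 mm from the pivot and moves with the lever. It leans 40 degrees to the rear (-y) when locked, 40 degrees forward (+y) when free.
- lock_lever (a joint): Lock-off lever angle in rad: 0 locked (leans to the rear), 0.7 upright, 1.4 fully forward (paddle free). It stays where it is left; about 1.5 N at the tip moves it. At the start 0 to 0.12.
- tape: Bystander, to be left alone: roll of black tape lying flat, 55 mm across, 19 mm high; origin at its underside.
- cutters: Bystander, to be left alone: flush cutters with red handles lying flat, 116 x 72 x 15 mm; origin at its underside.
- speaker: Bystander, to be left alone: small round loudspeaker lying on its magnet, 78 mm across, 25 mm high; origin at its underside.
- block: The same body block as block_c; this origin is the centre of its underside, axes alike.
- spacer1: The same spacer as spacer1_c; this origin is the centre of its underside, axes alike.
- spacer2: The same spacer as spacer2_c; this origin is the centre of its underside, axes alike.
- spacer3: The same spacer as spacer3_c; this origin is the centre of its underside, axes alike.
- cover_plate: The same cover plate as cover_plate_c; this origin is the centre of its underside, axes alike.
Mind the look-alikes: they are no part of the job. Leave any orange look-alike of the cover_plate alone. Leave any purple look-alike of the spacer3 alone.

How it is judged:
By the outcome, as a careful person would: the job done as asked, in the order asked, and still so for the second after the job is handed in, with the robot touching nothing.
Of spacer1, spacer2, spacer3 only 1 to 3 are there at a start; the rules pass over those that are not, and their reading is None.
At some moment in a run one of spacer1, spacer2, spacer3, cover_plate may be knocked a few centimetres aside while the robot is not near it.
Once in a run the grip may slacken for a moment while it holds something.
It also fails if it takes over 210 s, if anything falls off the work surface, if the arm or the gripper's body presses on something with over 40 N, if the wrist force passes 120 N, or if a joint passes its speed limit or range.

### The arm

A 6-joint arm with a two-finger parallel gripper is mounted at the origin on the work surface; the furniture and walls round the work are solid. World frame = base frame: x ahead of the robot, y to its left, z up, the work surface at z = 0. Lengths are in m, angles in rad, forces in N, time in s.
With the tool pointing down it reaches from about 0.25 to 0.775 m from the base axis. Payload 4 kg.
Tool frame: the origin (TCP) lies midway between the tips of the shut fingers; the grasp point (between the pads) lies 19 mm behind it; z points along the fingers, y is the line along which they close (so a half turn about z gives the same grasp; the last joint's range is limited). The gripper opens to 85 mm and grips with 20 to 120 N. Pads are 22 mm wide; open, the fingers measure 114 mm over their backs; the gripper's body (76 mm by 85 mm) begins 54 mm behind the grasp point. The pads swing forward as they close: fully open they stand 13 mm farther back than shut.
Start: joints at [1.047, 0.087, 1.371, -0, 1.684, -0.103], TCP at [0.225, 0.502, 0.231] pointing down, gripper open.
Joint ranges: [-3.1, 3.1], [-0.76, 2.03], [0.27, 2.55], [-1.08, 4.22], [0.17, 2.65], [-2.57, 2.57]. Speed limits (rad/s): [2.79, 2.79, 3.14, 3.14, 3.14, 3.14].

### API

Orientations are given as a rotation vector (axis times angle).
In Python, from bench import bot gives the robot as it stands. The module is installed in compiled form; this text tells all that it offers.
- The arm moves only by the tool play_rows, never from a script. Its argument "series" is one flat list of numbers, 6 for each row, row after row: the shift along the tool's x, y, z in mm, then the turn, a rotation vector about the tool's x, y, z in degrees. A call has 1 to 8 rows; each row shifts and turns the commanded pose from where the row before left it, along the tool's axes as they then stand; what a row does not reach is not made up. A row lasts 1/10 s, in which the tool goes at most 50 mm and 8.59 degrees, less where a joint would pass 70% of its speed; a pose out of reach is approached as far as the arm can. A call with a gripper value outside its range is refused whole. "grip" is the opening, from 0 (shut) to 1 (fully open), set as the call begins (left out, the last holds). The fingers move at their own pace and stop on an object; "force" is the grip in N (left out, the last holds). Time passes only in rows, so rows that do not move let the fingers close. It gives the time, the measured TCP pose, the force, the opening and the grip force at its end, in the units of the state.
- bot.get_state(): the state, without advancing time (a new reading comes with each control period).
- bot.read_camera(name): name is "side" or "top" or "wrist"; returns a dict with "color" (480x640x3 uint8, red, green, blue), "depth" (480x640 float32, m along the optical axis (not along the pixel's ray), 0 where there is no reading), "fx", "fy", "cx", "cy" (pixels), "k1" (the pictures are not rectified: a ray, as slopes to the right and down, at radius r is drawn at 1 + k1 r^2 times it, then the intrinsics apply), "R" (3x3) and "t" (3): a world point X has camera coordinates R X + t; the wrist camera has in their place "T_tool_cam" (4x4, takes a point from camera to tool coordinates, whose origin is the TCP and whose axes are the flange's). Camera axes: x right, y down, z forward; pixel columns grow to the right and rows downward; lengths in m; the calibration is good to about 2 mm. A picture is of the moment at which its call begins: read the wrist's pose just before it.
- bot.close_job(): hands the job in; it is judged then, once.
The state is a dict: "time": time; "q": joint angles; "joint_vel": joint speeds; "joint_torque": joint torques, N m; "tool_pos": TCP position; "eef_rot": TCP orientation; "wrist_force": force on the tool from outside, world axes, zero at the start; "ft_torque": the same for the moment, N m; "opening": finger opening in m; "gripper_force": force on a finger pad.
Only numpy, scipy, OpenCV 4.12 (cv2) and the standard library are available. Lean on these libraries where they do the work, as an engineer would, in place of code of your own. Each camera call takes 0.05 s, during which the arm holds its last target. There are 200 camera calls.

## Working session

There is one attempt and no reset: what is moved stays moved. The work goes in short steps, Python scripts to look and compute and a tool call to move; the robot and the scene stay as the last step left them, time stands still between calls to the robot, and variables do not carry over. Pictures are saved under pics/ and viewed, at most 14 in all, crops included, and the job is handed in when it is done.

Besides the shell and the picture viewer there is one more tool, called after ">>>" by a JSON object that holds its "fn" and its "kwargs", one argument or row to a line. play_rows: Moves the arm, as the interface text tells. Its arguments: {"type":"object","properties":{"series":{"type":"array"},"grip":{"type":"number"},"force":{"type":"number"}},"required":["series"]}

```bash
mkdir -p pics; cat > h.py <<'E'
import numpy as np, cv2
from bench import bot
from scipy.spatial.transform import Rotation as Ro
def cam(n):
    s=bot.get_state(); c=bot.read_camera(n)
    if 'R' in c and c['R'] is not None: R=np.array(c['R']);t=np.array(c['t']); M=np.eye(4);M[:3,:3]=R.T;M[:3,3]=-R.T@t
    else:
        W=np.eye(4);W[:3,:3]=Ro.from_rotvec(s['eef_rot']).as_matrix();W[:3,3]=s['tool_pos'];M=W@np.array(c['T_tool_cam'])
    c['M']=M; return c
def rays(c,uv):
    K=np.array([[c['fx'],0,c['cx']],[0,c['fy'],c['cy']],[0,0,1.]])
    uv=np.asarray(uv,float).reshape(-1,2)
    d=(uv-[c['cx'],c['cy']])/[c['fx'],c['fy']]; p=d.copy()
    for _ in range(20): p=d/(1+c['k1']*(p**2).sum(1,keepdims=True))
    return np.c_[p,np.ones(len(p))]
def onz(c,uv,z):
    d=rays(c,uv)@c['M'][:3,:3].T; o=c['M'][:3,3]
    return o+d*((z-o[2])/d[:,2])[:,None]
def cloud(c):
    v,u=np.mgrid[:480,:640]; r=rays(c,np.c_[u.ravel(),v.ravel()])
    P=(r*c['depth'].reshape(-1,1))@c['M'][:3,:3].T+c['M'][:3,3]
    P[c['depth'].ravel()==0]=np.nan
    return P.reshape(480,640,3)
def save(c,n): cv2.imwrite('pics/'+n,c['color'][:,:,::-1])
E
python3 - <<'E'
from h import *
for n in('top','side'):
    c=cam(n);save(c,n+'1.png');print(n,c['M'][:3,3].round(3),c['fx'],c['k1']); np.savez(n+'1.npz',P=cloud(c),col=c['color'])
s=bot.get_state();print({k:np.round(v,3) for k,v in s.items()})
c=cam('wrist');print(c['T_tool_cam'])
E
```

```text
top [0.199 0.037 1.261] 551.372179990484 -0.013069464944246793
side [0.126 1.134 1.104] 560.0733611850796 -0.1550200800803493
{'time': np.float64(0.1), 'q': array([ 1.047,  0.088,  1.372,  0.   ,  1.684, -0.103]), 'joint_vel': array([-0.001, -0.002, -0.001,  0.   , -0.001, -0.   ]), 'joint_torque': array([ 3.0000e-03, -3.5301e+01, -3.1422e+01, -0.0000e+00,  8.0000e-03,
       -0.0000e+00]), 'tool_pos': array([0.224, 0.502, 0.23 ]), 'eef_rot': array([-6.560e-01, -3.072e+00,  3.000e-03]), 'wrist_force': array([0.315, 0.149, 0.437]), 'ft_torque': array([ 0.018, -0.036, -0.014]), 'gripper_force': np.float64(0.0), 'opening': np.float64(0.085)}
[[ 7.01935214e-04 -9.50996523e-01 -3.09200778e-01  7.97862844e-02]
 [ 9.99999591e-01  4.91249015e-04  7.59243957e-04 -1.36107178e-04]
 [-5.70143786e-04 -3.09201185e-01  9.50996479e-01 -1.40839056e-01]
 [ 0.00000000e+00  0.00000000e+00  0.00000000e+00  1.00000000e+00]]
```

View pics/top1.png

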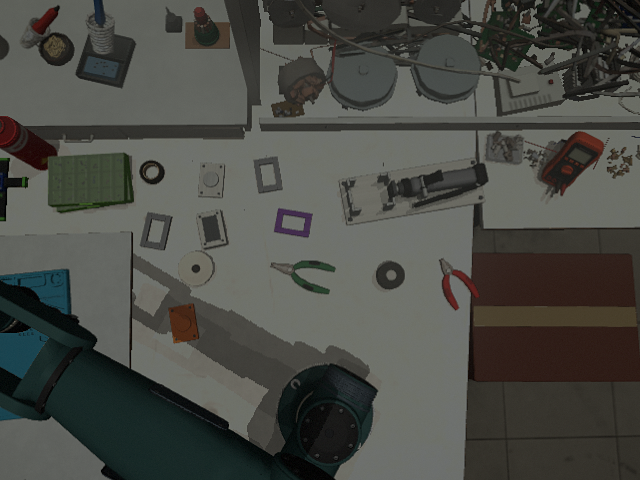

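View pics/side1.png

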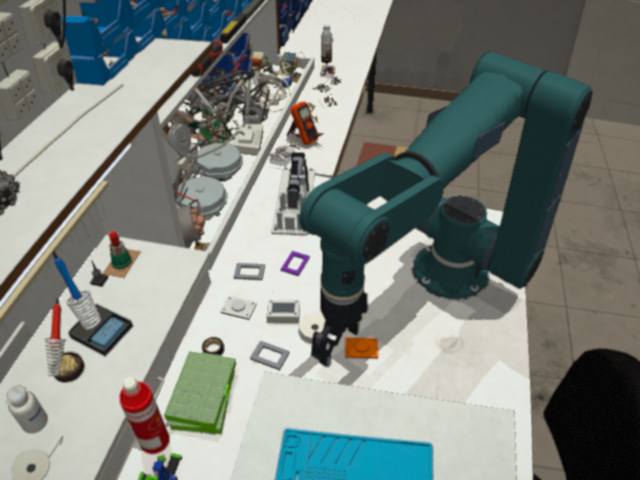

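The top view shows the press at (340–488, 160–222) with its nest near (365,193). The block is at (211,230), the cover at (210,180), and two grey spacers at (268,174) and (156,231). The look-alikes are purple at (293,222) and orange at (184,322).

```bash
python3 - <<'E'
from h import *
d=np.load('top1.npz');P=d['P'];col=d['col']
print('table z',[np.nanmedian(P[y:y+10,x:x+10,2]).round(4) for x,y in((330,240),(240,200),(420,240),(180,200))])
for n,(x0,y0,x1,y1),z in (('cover',(190,155,232,205),.010),('block',(190,205,235,255),.03),('spA',(248,150,290,198),.01),('spB',(135,208,178,256),.01),('press',(332,150,496,232),.01)):
    sub=P[y0:y1,x0:x1]; m=(sub[:,:,2]>.0045).astype(np.uint8)
    k,l,st,ce=cv2.connectedComponentsWithStats(m); i=1+np.argmax(st[1:,4]); q=sub[l==i]
    if n=='block': q=q[q[:,2]>.022]
    r=cv2.minAreaRect((q[:,:2]*1000).astype(np.float32)); print(n,np.round(r[0],1),np.round(r[1],1),round(r[2],1),'n',st[i,4],'z',np.nanpercentile(q[:,2],[5,50,95]).round(4))
im=cv2.resize(col[150:230,330:500],None,fx=4.7,fy=4.7,interpolation=cv2.INTER_CUBIC)
cv2.imwrite('pics/press1.png',cv2.convertScaleAbs(im,alpha=1.5)[:,:,::-1])
E
```

```text
table z [np.float64(0.0014), np.float64(0.0015), np.float64(0.0014), np.float64(0.0014)]
cover [531.4 263.2] [71.2 90.9] 88.3 n 855 z [0.0067 0.0122 0.0216]
block [400.9 265.9] [96.  86.2] 11.5 n 1035 z [0.0262 0.0311 0.0353]
spA [543.3 126.6] [84.4 59.5] 11.2 n 541 z [0.0057 0.0111 0.0153]
spB [409.9 385.8] [64.2 81.8] 80.0 n 582 z [0.0059 0.0109 0.0148]
press [ 500.8 -207.5] [128. 334.] 11.5 n 6641 z [0.0076 0.0137 0.0846]
```

View pics/press1.png

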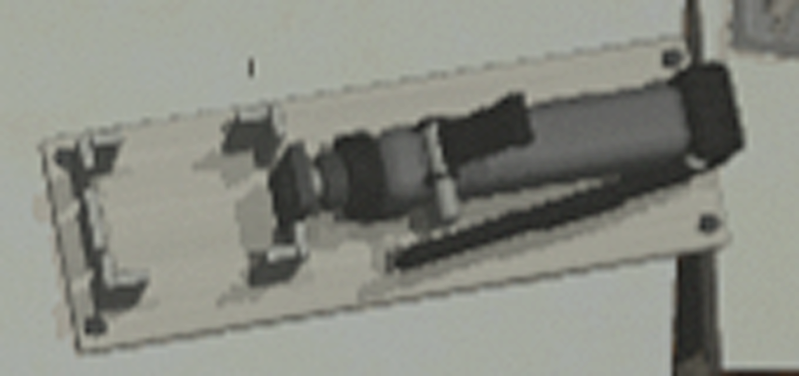

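>>> {"fn": "play_rows", "kwargs": {
  "series": [0, 0, -20, 0, 0, -8, 0, 0, -20, 0, 0, -8, 0, 0, -20, 0, 0, -8],
  "grip": 1
}}

```text
time: 0.45
tool_pos: [0.2245, 0.5018, 0.2913]
eef_rot: [0.006, -3.141, 0.002]
wrist_force: [-0.3, -0.2, -0.2]
opening: 0.0856
gripper_force: 0.0
```

>>> {"fn": "play_rows", "kwargs": {
  "series": [-25, -31, 0, 0, 0, 0, -25, -31, 0, 0, 0, 0, -25, -31, 0, 0, 0, 0, -25, -31, 0, 0, 0, 0, -25, -31, 0, 0, 0, 0, -25, -31, 0, 0, 0, 0, -25, -31, 0, 0, 0, 0, -25, -31, 0, 0, 0, 0]
}}

```text
time: 1.25
tool_pos: [0.4248, 0.2522, 0.291]
eef_rot: [-0.003, -3.141, -0.0]
wrist_force: [0.3, 0.2, -0.1]
opening: 0.0853
gripper_force: 0.0
```

>>> {"fn": "play_rows", "kwargs": {
  "series": [0, 0, 0, 0, 0, 0, 0, 0, 0, 0, 0, 0]
}}

```text
time: 1.45
tool_pos: [0.4244, 0.2531, 0.2908]
eef_rot: [-0.006, -3.14, -0.0]
wrist_force: [0.5, 0.1, -0.4]
opening: 0.0856
gripper_force: 0.0
```

```bash
cat >> h.py <<'E'
def pose():
    s=bot.get_state(); R=Ro.from_rotvec(s['eef_rot']).as_matrix(); return np.array(s['tool_pos']),R
def rep():
    s=bot.get_state();p,R=pose()
    print('t %.1f'%s['time'],'p',(p*1000).round(1),'ang %.2f'%np.degrees(np.arctan2(R[1,0],R[0,0])),'tilt',np.degrees(R[:2,2]).round(2),'q6 %.2f'%s['q'][5],'F',np.round(s['wrist_force'],1),'open %.4f gf %.1f'%(s['opening'],s['gripper_force']))
def go(x,y,z,ang=None):
    "print needed turn about tool z and shift in tool axes (mm) after turning"
    p,R=pose(); a=np.degrees(np.arctan2(R[1,0],R[0,0])); t=0 if ang is None else -((ang-a+180)%360-180)
    R2=R@Ro.from_euler('z',t,degrees=True).as_matrix()
    print('turn %.2f shift'%t,(R2.T@(np.array([x,y,z])-p*1000)).round(1),'noturn',(R.T@(np.array([x,y,z])-p*1000)).round(1))
def show(c,n):
    cv2.imwrite('pics/'+n,cv2.convertScaleAbs(c['color'],alpha=1.3)[:,:,::-1])
E
python3 - <<'E'
from h import *
rep(); c=cam('wrist'); show(c,'w1.png'); np.savez('w1.npz',P=cloud(c),col=c['color'])
print(c['fx'],c['k1'])
E
```

```text
t 1.4 p [424.4 253.1 290.8] ang 179.77 tilt [-0.07  0.01] q6 -1.14 F [ 0.5  0.1 -0.4] open 0.0856 gf 0.0
380.2974501321125 -0.0344908819761769
```

View pics/w1.png

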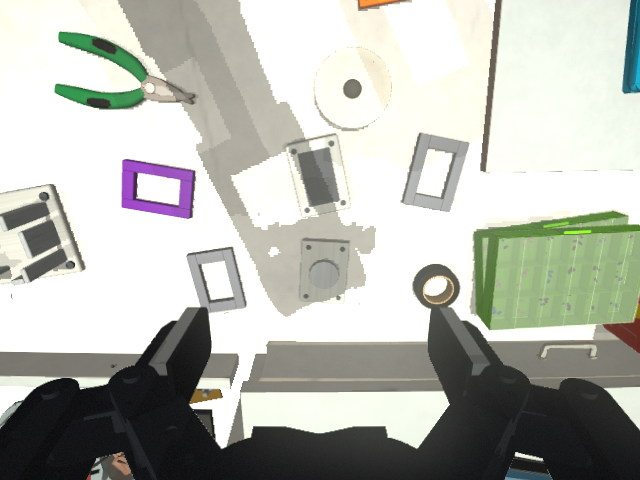

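The wrist view shows the block at (320,175), the cover at (325,270), spacer A at (217,280), spacer B at (436,172) and the nest at (25,235).

```bash
cat >> h.py <<'E'
def rect(c,P,box,zlo,zhi,ztop,verb=True):
    "fit rectangle to top face in pixel box by height; returns centre mm, long-axis angle"
    x0,y0,x1,y1=box; z=P[:,:,2]; m=np.zeros((480,640),np.uint8)
    zz=cv2.medianBlur(np.nan_to_num(z).astype(np.float32),5)
    m[y0:y1,x0:x1]=((zz>zlo)&(zz<zhi))[y0:y1,x0:x1]
    k,l,st,ce=cv2.connectedComponentsWithStats(m); i=1+np.argmax(st[1:,4])
    cs,_=cv2.findContours((l==i).astype(np.uint8),cv2.RETR_EXTERNAL,cv2.CHAIN_APPROX_NONE)
    uv=max(cs,key=len).reshape(-1,2).astype(float)
    q=onz(c,uv,ztop)[:,:2]*1000
    # robust rect: initial minAreaRect then side-wise medians
    (cx,cy),(w,h),a=cv2.minAreaRect(q.astype(np.float32))
    a=np.radians(a if w>=h else a+90)
    from scipy.optimize import least_squares
    L,W=40.,28.
    def f(p):
        d=q-p[:2]; u=d@[np.cos(p[2]),np.sin(p[2])]; v=d@[-np.sin(p[2]),np.cos(p[2])]
        return np.maximum(abs(u)-L-p[3],abs(v)-W-p[3])
    r=least_squares(f,[cx,cy,a,0],loss='soft_l1',f_scale=1.)
    an=np.degrees(r.x[2]); an=(an+90)%180-90
    if verb: print('centre',r.x[:2].round(1),'ang %.1f'%an,'grow %.1f'%r.x[3],'rms %.2f'%np.sqrt(np.mean(r.fun**2)),'z %.4f'%np.nanmedian(z[l==i]))
    return r.x[0],r.x[1],an
E
python3 - <<'E'
from h import *
c=cam('wrist');P=cloud(c)
z=P[:,:,2]; print('table',np.nanmedian(z[230:250,400:420]),np.nanstd(z[235:245,390:400]), 'blocktop',np.nanmedian(z[165:180,310:330]),np.nanstd(z[165:180,310:330]))
for n,b,lo,t in(('block',(275,125,365,225),.020,.03),('cover',(290,228,362,312),.006,.01),('spA',(178,238,255,316),.006,.01),('spB',(392,122,478,220),.006,.01)):
    print(n,end=' ');rect(c,P,b,lo,.05,t)
E
```

```text
table -0.0016746748454147253 0.0008391891841436248 blocktop 0.028763184567947103 0.0007897138148938255
block centre [408.5 252.7] ang 11.9 grow -0.7 rms 0.32 z 0.0284
cover centre [526.6 258.1] ang -3.6 grow -0.8 rms 0.41 z 0.0086
spA centre [539.  128.4] ang 9.0 grow -0.6 rms 1.02 z 0.0082
spB centre [408.2 382.5] ang -10.6 grow -0.8 rms 0.47 z 0.0082
```

>>> {"fn": "play_rows", "kwargs": {
  "series": [0, -42, 0, 0, 0, 0, 0, -42, 0, 0, 0, 0, 0, -42, 0, 0, 0, 0, 0, -42, 0, 0, 0, 0, 0, -42, 0, 0, 0, 0, 0, -42, 0, 0, 0, 0, 0, -42, 0, 0, 0, 0, 0, -42, 0, 0, 0, 0]
}}

```text
time: 2.35
tool_pos: [0.4234, -0.0824, 0.2916]
eef_rot: [-0.002, 3.141, 0.0]
wrist_force: [0.7, -0.9, -0.1]
opening: 0.0853
gripper_force: 0.0
```

>>> {"fn": "play_rows", "kwargs": {
  "series": [0, 0, 0, 0, 0, 0, 0, 0, 0, 0, 0, 0]
}}

```text
time: 2.55
tool_pos: [0.4236, -0.0817, 0.2913]
eef_rot: [-0.003, -3.142, -0.002]
wrist_force: [0.6, 0.7, -0.4]
opening: 0.0855
gripper_force: 0.0
```

```bash
python3 - <<'E'
from h import *
rep(); c=cam('wrist'); show(c,'w2.png'); P=cloud(c); np.savez('w2.npz',P=P,col=c['color'],M=c['M'])
import pickle; pickle.dump(c,open('w2.pkl','wb'))
E
```

```text
t 2.5 p [423.6 -81.7 291.3] ang 179.89 tilt [-0.    0.06] q6 -1.89 F [ 0.6  0.7 -0.4] open 0.0855 gf 0.0
```

View pics/w2.png

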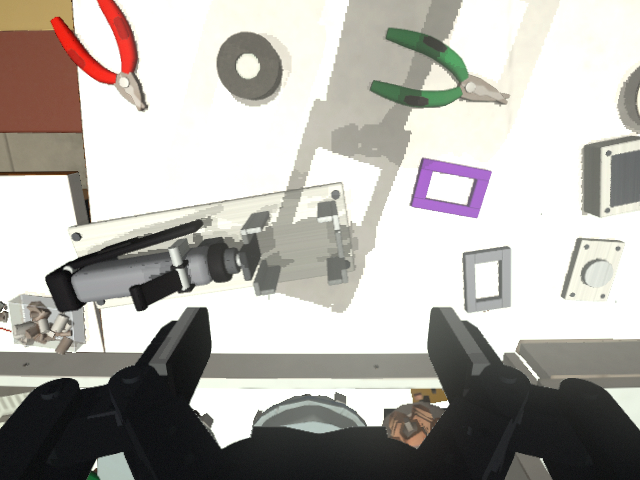

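```bash
python3 - <<'E'
from h import *
import pickle
from scipy.optimize import least_squares
c=pickle.load(open('w2.pkl','rb')); P=cloud(c); z=P[:,:,2]
m=np.zeros((480,640),np.uint8); b=(slice(195,300),slice(235,362)); m[b]=((z>.066)&(z<.082))[b]
k,l,st,ce=cv2.connectedComponentsWithStats(m)
for i in range(1,k):
    if st[i,4]>15: 
        v,u=np.nonzero(l==i); q=onz(c,np.c_[u,v],.076)[:,:2]*1000
        print(st[i],q.mean(0).round(1),q.min(0).round(1),q.max(0).round(1),'z',np.nanmedian(z[l==i]).round(4))
# base plate fit
m2=np.zeros((480,640),np.uint8); m2[175:320,50:370]=(z>.003)[175:320,50:370]&(z<.015)[175:320,50:370]
v,u=np.nonzero(m2); q=onz(c,np.c_[u,v],.01)[:,:2]*1000
r=cv2.minAreaRect(q.astype(np.float32)); print('plate',r)
cv2.imwrite('pics/mask.png',cv2.resize(np.hstack([m[190:310,230:370]*255,cv2.cvtColor(c['color'],cv2.COLOR_RGB2GRAY)[190:310,230:370]]),None,fx=2.8,fy=2.8,interpolation=cv2.INTER_NEAREST))
E
```

```text
[317 213  23  17 215] [442.1 -71.2] [435.8 -83.1] [451.9 -61.6] z 0.0739
[241 225  21  20 214] [ 455.  -149.5] [ 447.7 -157.8] [ 467.3 -137.8] z 0.0738
[239 247  15  34 335] [ 488.4 -154.6] [ 470.5 -161.4] [ 506.4 -148.2] z 0.0794
[235 258   4  15  30] [ 491.4 -165.5] [ 482.2 -166.6] [ 497.5 -163.5] z 0.0676
[327 266  21  20 211] [503.7 -61.3] [491. -73.] [512.1 -52.5] z 0.0737
[253 280  22  16 201] [ 516.4 -139.3] [ 506.4 -149. ] [ 523.4 -127.5] z 0.0737
plate ((502.18603515625, -237.6241455078125), (118.50635528564453, 388.9913635253906), 10.868288040161133)
```

View pics/mask.png

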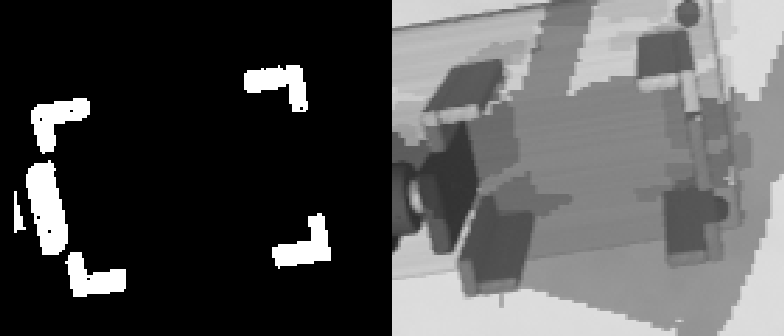

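>>> {"fn": "play_rows", "kwargs": {
  "series": [-22, 18, 0, 0, 0, 8, -22, 18, 0, 0, 0, 8, 0, 0, 0, 0, 0, 8, 0, 0, 0, 0, 0, 8, 0, 0, 0, 0, 0, 8, 0, 0, 0, 0, 0, 8, 0, 0, 0, 0, 0, 8, 0, 0, 0, 0, 0, 8]
}}

```text
time: 3.4
tool_pos: [0.47, -0.047, 0.2915]
eef_rot: [-1.669, -2.662, -0.001]
wrist_force: [-0.2, 0.5, -0.3]
opening: 0.0854
gripper_force: 0.0
```

>>> {"fn": "play_rows", "kwargs": {
  "series": [0, 0, 0, 0, 0, 8, 0, 0, 0, 0, 0, 7, 0, 0, 0, 0, 0, 0, 0, 0, 0, 0, 0, 0]
}}

```text
time: 3.8
tool_pos: [0.47, -0.048, 0.2915]
eef_rot: [1.994, 2.428, 0.001]
wrist_force: [-0.4, 0.0, 0.3]
opening: 0.0852
gripper_force: 0.0
```

```bash
cat >> h.py <<'E'
def nestfit(c,P,guess=(480,-106,11)):
    from scipy.optimize import least_squares
    z=P[:,:,2]; v,u=np.nonzero((z>.066)&(z<.0775)); q=onz(c,np.c_[u,v],.076)[:,:2]*1000
    g=np.array(guess,float)
    p=np.array([g[0],g[1],np.radians(g[2])])
    def loc(p,q):
        d=q-p[:2];C,S=np.cos(p[2]),np.sin(p[2]); return d@[C,S],d@[-S,C]
    def box(x,y,x0,x1,y0,y1):
        return np.hypot(np.maximum(0,np.maximum(x0-x,x-x1)),np.maximum(0,np.maximum(y0-y,y-y1)))
    def f(p,q):
        x,y=loc(p,q);sx,sy=abs(x),abs(y)
        return np.minimum(box(sx,sy,33,35,28,47),box(sx,sy,20,35,45,47))
    for tol in(14,8,5,5):
        x,y=loc(p,q); k=(f(p,q)<tol)&(abs(x)<37+tol)&((abs(x)>20)) 
        p=least_squares(lambda p:f(p,q[k]),p,loss='soft_l1').x
    x,y=loc(p,q[k])
    print('nest',p[:2].round(1),'ang %.2f'%np.degrees(p[2]),'n',k.sum(),'rms %.2f'%np.sqrt(np.mean(f(p,q[k])**2)),'ext x',np.percentile(x,[1,99]).round(1),'y',np.percentile(y,[1,99]).round(1))
    return p
E
python3 - <<'E'
from h import *
import pickle
c=pickle.load(open('w2.pkl','rb')); p1=nestfit(c,cloud(c))
rep(); c=cam('wrist'); pickle.dump(c,open('w3.pkl','wb')); P=cloud(c); p2=nestfit(c,P); save(c,'w3.png')
z=P[:,:,2];print('spacer A?'); 
E
```

```text
nest [ 479.3 -105.2] ang 9.19 n 837 rms 1.45 ext x [-37.1  37.5] y [-48.   47.7]
t 3.8 p [470.  -48.  291.5] ang 101.21 tilt [0.02 0.02] q6 -0.42 F [-0.4  0.   0.3] open 0.0852 gf 0.0
nest [ 480.9 -103.3] ang 9.25 n 847 rms 1.42 ext x [-36.3  36.4] y [-49.6  49. ]
spacer A?
```

View pics/w3.png

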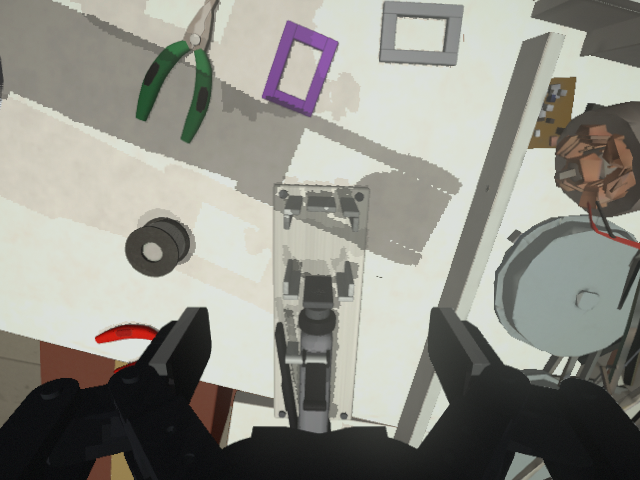

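The four L posts are clear in both nest views, and comparing them puts the hand-eye error at about 2 mm along tool x. Next is the block.

>>> {"fn": "play_rows", "kwargs": {
  "series": [44, 0, 0, 0, 0, 0, 44, 0, 0, 0, 0, 0, 44, 0, 0, 0, 0, 0, 44, 0, 0, 0, 0, 0, 44, 0, 0, 0, 0, 0, 44, 0, 0, 0, 0, 0, 42.5, 0, 0, 0, 0, 0, 0, 0, 10, 0, 0, -8]
}}

```text
time: 4.65
tool_pos: [0.4107, 0.2563, 0.2825]
eef_rot: [-1.81, -2.567, -0.006]
wrist_force: [0.0, -1.1, 0.8]
opening: 0.0853
gripper_force: 0.0
```

>>> {"fn": "play_rows", "kwargs": {
  "series": [0, 0, 15, 0, 0, -8.3, 0, 0, 15, 0, 0, -8.3, 0, 0, 15, 0, 0, -8.3, 0, 0, 15, 0, 0, -8.3, 0, 0, 15, 0, 0, -8.3, 0, 0, 15, 0, 0, -8.3, 0, 0, 15, 0, 0, -8.3, 0, 0, 15, 0, 0, -8.3]
}}

```text
time: 5.45
tool_pos: [0.4117, 0.2517, 0.1608]
eef_rot: [0.116, 3.139, 0.0]
wrist_force: [-0.4, -0.1, 0.4]
opening: 0.0852
gripper_force: 0.0
```

>>> {"fn": "play_rows", "kwargs": {
  "series": [0, 0, 15, 0, 0, -8.3, 0, 0, 15, 0, 0, -8, 0, 0, 0, 0, 0, 0, 0, 0, 0, 0, 0, 0]
}}

```text
time: 5.85
tool_pos: [0.4118, 0.2516, 0.1315]
eef_rot: [0.315, -3.126, -0.0]
wrist_force: [0.1, -0.8, -0.0]
opening: 0.0853
gripper_force: 0.0
```

```bash
python3 - <<'E'
from h import *
rep(); go(410.5,252.7,3,191.9); c=cam('wrist'); save(c,'w4.png'); P=cloud(c)
rect(c,P,(180,60,460,330),.02,.045,.03)
E
```

```text
t 5.8 p [411.8 251.6 131.5] ang -168.50 tilt [-0.02  0.  ] q6 -1.34 F [ 0.1 -0.8 -0. ] open 0.0853 gf 0.0
turn -0.40 shift [  1.    1.4 128.5] noturn [  1.    1.4 128.5]
centre [407.6 252.4] ang 11.8 grow -0.7 rms 0.21 z 0.0284
```

View pics/w4.png

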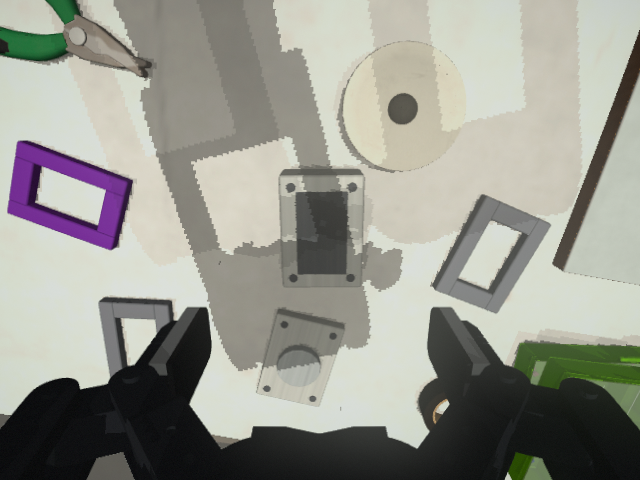

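Centred over the block, so I'll descend, grip and lift.

>>> {"fn": "play_rows", "kwargs": {
  "series": [1.4, 1.2, 25, 0, 0, -0.3, 0, 0, 25, 0, 0, 0, 0, 0, 25, 0, 0, 0, 0, 0, 20, 0, 0, 0, 0, 0, 15, 0, 0, 0, 0, 0, 10, 0, 0, 0, 0, 0, 8, 0, 0, 0, 0, 0, 0, 0, 0, 0]
}}

```text
time: 6.7
tool_pos: [0.4102, 0.2522, 0.003]
eef_rot: [0.325, -3.124, 0.0]
wrist_force: [0.3, -0.5, -0.2]
opening: 0.0852
gripper_force: 0.0
```

>>> {"fn": "play_rows", "kwargs": {
  "series": [0, 0, 0, 0, 0, 0, 0, 0, 0, 0, 0, 0, 0, 0, 0, 0, 0, 0, 0, 0, 0, 0, 0, 0, 0, 0, 0, 0, 0, 0, 0, 0, 0, 0, 0, 0, 0, 0, 0, 0, 0, 0],
  "grip": 0,
  "force": 70
}}

```text
time: 7.4
tool_pos: [0.4116, 0.2528, 0.0048]
eef_rot: [-0.325, 3.122, 0.002]
wrist_force: [1.2, 1.2, 5.7]
opening: 0.0546
gripper_force: 78.0
```

>>> {"fn": "play_rows", "kwargs": {
  "series": [0, 0, -5, 0, 0, 0, 0, 0, -20, 0, 0, 0, 0, 0, -30, 0, 0, 0, 0, 0, -30, 0, 0, 0, 0, 0, -30, 0, 0, 0, 0, 0, -30, 0, 0, 0, 0, 0, 0, 0, 0, 0]
}}

```text
time: 8.1
tool_pos: [0.4125, 0.2531, 0.1526]
eef_rot: [-0.325, 3.117, 0.004]
wrist_force: [-0.5, -0.3, -1.7]
opening: 0.0547
gripper_force: 77.3
```

```bash
python3 - <<'E'
from h import *
rep(); go(481.2,-105.2,160,99.2); c=cam('wrist'); save(c,'w5.png'); P=cloud(c)
p,R=pose()
# block top in tool frame
for zt in(.030,): pass
T=np.einsum('ij,hwj->hwi',R.T,P-p); z=T[:,:,2]
m=(abs(T[:,:,1])<.024)&(abs(T[:,:,0])<.06)&(z>-.05)&(z<.03); print('depth z in tool of central pts',np.percentile(z[m],[5,25,50,75,95]).round(4),m.sum())
print('x ext',np.percentile(T[m][:,0],[1,99]).round(4))
E
```

```text
t 8.1 p [412.5 253.1 152.6] ang -168.11 tilt [0.43 0.2 ] q6 -1.35 F [-0.5 -0.3 -1.7] open 0.0547 gf 77.3
turn 92.69 shift [-364.7   10.6   -8.2] noturn [   6.5 -364.8   -8.2]
depth z in tool of central pts [-0.0275 -0.0269 -0.0265 -0.026  -0.0143] 28521
x ext [-0.0368  0.0406]
```

View pics/w5.png

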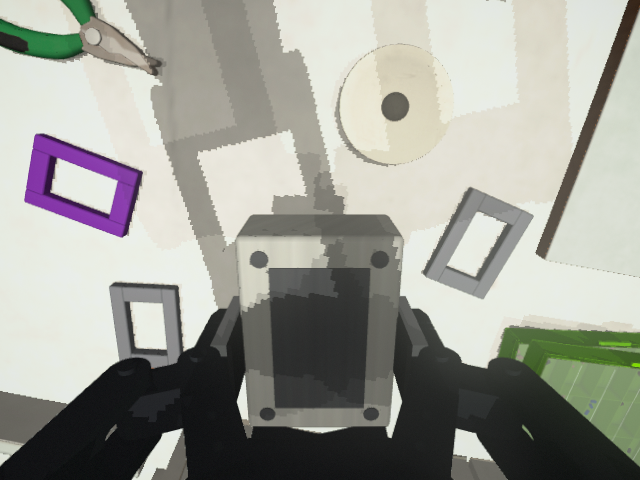

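>>> {"fn": "play_rows", "kwargs": {
  "series": [1, -30, 0, 0, 0, 0, 1, -45, 0, 0, 0, 0, 1, -48, 0, 0, 0, 0, 1, -48, 0, 0, 0, 0, 1, -48, 0, 0, 0, 0, 1, -48, 0, 0, 0, 0, 0.5, -48, 0, 0, 0, 0, 0, -49.8, 0, 0, 0, 0]
}}

```text
time: 8.95
tool_pos: [0.4774, -0.1074, 0.1451]
eef_rot: [0.325, -3.12, -0.004]
wrist_force: [1.4, 0.4, -3.2]
opening: 0.0548
gripper_force: 77.2
```

>>> {"fn": "play_rows", "kwargs": {
  "series": [0, 0, 0, 0, 0, 8, 0, 0, 0, 0, 0, 8, 0, 0, 0, 0, 0, 8, 0, 0, 0, 0, 0, 8, 0, 0, 0, 0, 0, 8, 0, 0, 0, 0, 0, 8, 0, 0, 0, 0, 0, 8, 0, 0, 0, 0, 0, 8]
}}

```text
time: 9.75
tool_pos: [0.4773, -0.1055, 0.1448]
eef_rot: [-1.385, -2.813, 0.001]
wrist_force: [0.1, -0.4, -2.5]
opening: 0.0546
gripper_force: 80.8
```

>>> {"fn": "play_rows", "kwargs": {
  "series": [0, 0, 0, 0, 0, 8, 0, 0, 0, 0, 0, 8, 0, 0, 0, 0, 0, 8, 0, 0, 0, 0, 0, 4.7, 0, 0, 0, 0, 0, 0, 0, 0, 0, 0, 0, 0]
}}

```text
time: 10.35
tool_pos: [0.478, -0.1057, 0.146]
eef_rot: [-2.032, -2.391, 0.002]
wrist_force: [-0.3, 0.3, -1.8]
opening: 0.0542
gripper_force: 80.8
```

```bash
python3 - <<'E'
from h import *
rep(); go(481.2,-105.2,100,99.2); c=cam('wrist'); save(c,'w6.png');P=cloud(c)
try: nestfit(c,P)
except Exception as e: print(e)
E
```

```text
t 10.3 p [ 478.  -105.7  146. ] ang 99.29 tilt [-0.23  0.08] q6 -0.50 F [-0.3  0.3 -1.8] open 0.0542 gf 80.8
turn 0.09 shift [-0.1  3.4 46. ] noturn [-0.1  3.4 46. ]
nest [ 481.2 -104.3] ang 9.25 n 1284 rms 1.23 ext x [-36.1  36.2] y [27.9 48.9]
```

View pics/w6.png

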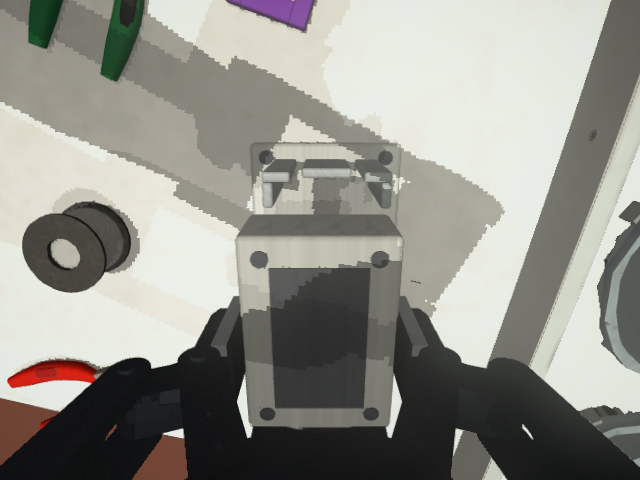

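>>> {"fn": "play_rows", "kwargs": {
  "series": [-0.4, 3.5, 20, 0, 0, 0, 0, 0, 20, 0, 0, 0, 0, 0, 10, 0, 0, 0, 0, 0, 0, 0, 0, 0]
}}

```text
time: 10.8
tool_pos: [0.4811, -0.1054, 0.0959]
eef_rot: [-2.033, -2.389, 0.003]
wrist_force: [-0.9, -0.1, -2.7]
opening: 0.0549
gripper_force: 80.8
```

>>> {"fn": "play_rows", "kwargs": {
  "series": [0, 0, 5, 0, 0, 0, 0, 0, 5, 0, 0, 0, 0, 0, 5, 0, 0, 0, 0, 0, 5, 0, 0, 0, 0, 0, 0, 0, 0, 0]
}}

```text
time: 11.3
tool_pos: [0.4822, -0.1058, 0.0775]
eef_rot: [-2.035, -2.391, 0.001]
wrist_force: [-0.5, 0.6, -3.1]
opening: 0.0544
gripper_force: 80.8
```

```bash
python3 - <<'E'
from h import *
rep(); go(481.3,-105.7,20,99.2); c=cam('wrist'); P=cloud(c)
E
```

```text
t 11.3 p [ 482.2 -105.8   77.5] ang 99.19 tilt [-0.08  0.03] q6 -0.49 F [-0.5  0.6 -3.1] open 0.0544 gf 80.8
turn -0.01 shift [ 0.2 -0.8 57.5] noturn [ 0.2 -0.8 57.5]
```

>>> {"fn": "play_rows", "kwargs": {
  "series": [0, 0, 7, 0, 0, 0, 0, 0, 7, 0, 0, 0, 0, 0, 7, 0, 0, 0]
}}

```text
time: 11.65
tool_pos: [0.4826, -0.1059, 0.0566]
eef_rot: [-2.036, -2.392, 0.0]
wrist_force: [-0.8, 0.2, -3.0]
opening: 0.0542
gripper_force: 80.8
```

>>> {"fn": "play_rows", "kwargs": {
  "series": [0, 0, 9, 0, 0, 0, 0, 0, 9, 0, 0, 0, 0, 0, 9, 0, 0, 0, 0, 0, 6, 0, 0, 0, 0, 0, 3, 0, 0, 0, 0, 0, 2, 0, 0, 0, 0, 0, 0, 0, 0, 0]
}}

```text
time: 12.35
tool_pos: [0.4828, -0.106, 0.0193]
eef_rot: [2.036, 2.392, 0.0]
wrist_force: [-0.2, 0.6, -2.7]
opening: 0.0544
gripper_force: 80.8
```

```bash
python3 - <<'E'
from h import *
rep()
E
```

```text
t 12.3 p [ 482.8 -106.    19.3] ang 99.19 tilt [0.01 0.  ] q6 -0.49 F [-0.2  0.6 -2.7] open 0.0544 gf 80.8
```

>>> {"fn": "play_rows", "kwargs": {
  "series": [0, -1, 1, 0, 0, 0, 0, 0, 1, 0, 0, 0, 0, 0, 1, 0, 0, 0, 0, 0, 1, 0, 0, 0, 0, 0, 0, 0, 0, 0]
}}

```text
time: 12.85
tool_pos: [0.4816, -0.106, 0.0151]
eef_rot: [-2.036, -2.392, 0.0]
wrist_force: [-0.1, -0.3, -2.2]
opening: 0.0546
gripper_force: 80.8
```

>>> {"fn": "play_rows", "kwargs": {
  "series": [0, 0, 1, 0, 0, 0, 0, 0, 0, 0, 0, 0]
}}

```text
time: 13.05
tool_pos: [0.4819, -0.1061, 0.0148]
eef_rot: [2.036, 2.392, 0.0]
wrist_force: [-1.7, 1.1, 1.5]
opening: 0.0546
gripper_force: 81.1
```

>>> {"fn": "play_rows", "kwargs": {
  "series": [0, 0, 1, 0, 0, 0, 0, 0, 0, 0, 0, 0]
}}

```text
time: 13.25
tool_pos: [0.4818, -0.1061, 0.0148]
eef_rot: [2.036, 2.392, 0.0]
wrist_force: [-4.5, 1.9, 7.5]
opening: 0.0545
gripper_force: 82.0
```

>>> {"fn": "play_rows", "kwargs": {
  "series": [0, 0, 0, 0, 0, 0, 0, 0, 0, 0, 0, 0, 0, 0, 0, 0, 0, 0, 0, 0, 0, 0, 0, 0, 0, 0, 0, 0, 0, 0],
  "grip": 1
}}

```text
time: 13.75
tool_pos: [0.4817, -0.1061, 0.0132]
eef_rot: [-2.036, -2.392, -0.0]
wrist_force: [0.6, -0.4, 0.4]
opening: 0.0854
gripper_force: 0.0
```

>>> {"fn": "play_rows", "kwargs": {
  "series": [0, 0, -10, 0, 0, 0, 0, 0, -25, 0, 0, 0, 0, 0, -35, 0, 0, 0, 0, 0, -40, 0, 0, 0, 0, 0, -30, 0, 0, 0]
}}

```text
time: 14.25
tool_pos: [0.4824, -0.1063, 0.1568]
eef_rot: [2.034, 2.39, 0.002]
wrist_force: [1.1, 0.4, -0.2]
opening: 0.0855
gripper_force: 0.0
```

>>> {"fn": "play_rows", "kwargs": {
  "series": [44, 19, 0, 0, 0, 0, 45, 19, 0, 0, 0, 0, 45, 19, 0, 0, 0, 0, 45, 19, 0, 0, 0, 0, 43, 19, 0, 0, 0, 0]
}}

```text
time: 14.75
tool_pos: [0.5404, 0.1303, 0.1544]
eef_rot: [2.035, 2.392, 0.002]
wrist_force: [-0.1, -0.7, 1.3]
opening: 0.0856
gripper_force: 0.0
```

>>> {"fn": "play_rows", "kwargs": {
  "series": [0, 0, 0, 0, 0, -8.2, 0, 0, 0, 0, 0, -8.2, 0, 0, 0, 0, 0, -8.2, 0, 0, 0, 0, 0, -8.2, 0, 0, 0, 0, 0, -8.2, 0, 0, 0, 0, 0, -8.2, 0, 0, 0, 0, 0, -8.2, 0, 0, 0, 0, 0, -8.2]
}}

```text
time: 15.55
tool_pos: [0.5402, 0.1283, 0.1541]
eef_rot: [0.406, 3.114, 0.0]
wrist_force: [0.7, -0.5, 0.0]
opening: 0.0855
gripper_force: 0.0
```

>>> {"fn": "play_rows", "kwargs": {
  "series": [0, 0, 0, 0, 0, -8.2, 0, 0, 0, 0, 0, -8.2, 0, 0, 0, 0, 0, -8, 0, 0, 0, 0, 0, 0, 0, 0, 0, 0, 0, 0]
}}

```text
time: 16.05
tool_pos: [0.5402, 0.1282, 0.1539]
eef_rot: [-0.247, 3.131, 0.0]
wrist_force: [0.8, 0.1, 0.2]
opening: 0.0856
gripper_force: 0.0
```

```bash
cat >> h.py <<'E'
def local(c,P,zlo=.005,zhi=.014,ztop=.01,pad=60):
    "fit a part under the gripper: pixels within pad mm of TCP xy"
    p,R=pose(); d=np.hypot(P[:,:,0]-p[0],P[:,:,1]-p[1]); Q=P.copy(); Q[d>pad/1000]=np.nan
    x,y,a=rect(c,Q,(0,0,640,480),zlo,zhi,ztop)
    b=-2.0*R[:2,0]; print('corrected',np.round([x+b[0],y+b[1]],1),a); return x+b[0],y+b[1],a
E
python3 - <<'E'
from h import *
rep(); c=cam('wrist'); save(c,'w7.png');P=cloud(c)
x,y,a=local(c,P); go(x,y,2,180+a)
E
```

```text
t 16.1 p [540.2 128.2 153.9] ang -170.98 tilt [0.04 0.01] q6 -1.60 F [0.8 0.1 0.2] open 0.0856 gf 0.0
centre [539.1 126.5] ang 8.9 grow -0.7 rms 0.19 z 0.0082
corrected [541.1 126.9] 8.947006723973374
turn 0.10 shift [ -0.7  -1.5 151.7] noturn [ -0.7  -1.5 151.7]
```

View pics/w7.png

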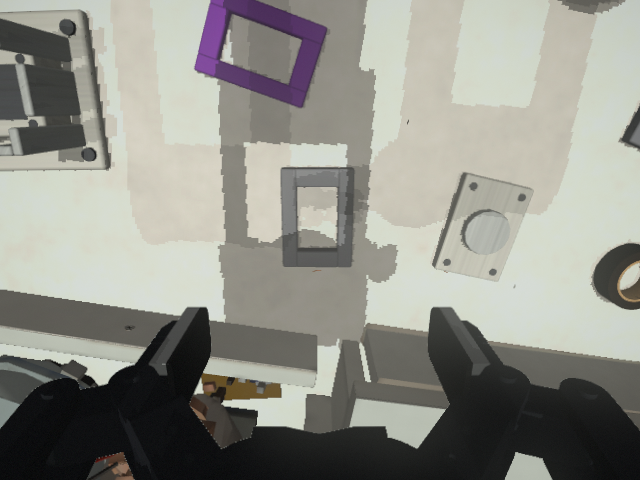

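>>> {"fn": "play_rows", "kwargs": {
  "series": [-0.7, -1.5, 30, 0, 0, 0, 0, 0, 35, 0, 0, 0, 0, 0, 35, 0, 0, 0, 0, 0, 25, 0, 0, 0, 0, 0, 15, 0, 0, 0, 0, 0, 8, 0, 0, 0, 0, 0, 4, 0, 0, 0, 0, 0, 0, 0, 0, 0],
  "grip": 0.78
}}

```text
time: 16.9
tool_pos: [0.5417, 0.127, 0.002]
eef_rot: [-0.251, 3.13, 0.0]
wrist_force: [-0.3, -0.3, -0.2]
opening: 0.0668
gripper_force: 0.0
```

>>> {"fn": "play_rows", "kwargs": {
  "series": [0, 0, 0, 0, 0, 0, 0, 0, 0, 0, 0, 0, 0, 0, 0, 0, 0, 0, 0, 0, 0, 0, 0, 0, 0, 0, 0, 0, 0, 0, 0, 0, 0, 0, 0, 0],
  "grip": 0,
  "force": 45
}}

```text
time: 17.5
tool_pos: [0.5426, 0.1271, 0.0033]
eef_rot: [-0.251, 3.127, 0.0]
wrist_force: [-0.1, -0.7, 5.2]
opening: 0.0537
gripper_force: 48.0
```

>>> {"fn": "play_rows", "kwargs": {
  "series": [0, 0, -5, 0, 0, 0, 0, 0, -20, 0, 0, 0, 0, 0, -30, 0, 0, 0, 0, 0, -30, 0, 0, 0, 0, 0, -30, 0, 0, 0, 0, 0, -30, 0, 0, 0, 0, 0, 0, 0, 0, 0]
}}

```text
time: 18.2
tool_pos: [0.5436, 0.1272, 0.1518]
eef_rot: [-0.251, 3.122, 0.001]
wrist_force: [1.1, -0.6, 0.4]
opening: 0.0533
gripper_force: 47.4
```

```bash
cat >> h.py <<'E'
def held(c,P,zlo=-.03,zhi=.02):
    p,R=pose(); T=(P-p)@R; z=T[:,:,2]
    m=(abs(T[:,:,1])<.026)&(abs(T[:,:,0])<.06)&(z>zlo)&(z<zhi)
    q=T[m]; zm=np.median(q[:,2]); q=q[abs(q[:,2]-zm)<.004]; print('held: n',len(q),'z %.1f'%(zm*1000),'x ext',(np.percentile(q[:,0],[1,99])*1000).round(1),'mid-2: %.1f'%(np.percentile(q[:,0],[1,99]).mean()*1000-2))
E
python3 - <<'E'
from h import *
rep(); go(481.3,-105.7,160,99.2); c=cam('wrist'); save(c,'w8.png');held(c,cloud(c))
E
```

```text
t 18.2 p [543.6 127.2 151.8] ang -170.81 tilt [0.56 0.08] q6 -1.60 F [ 1.1 -0.6  0.4] open 0.0533 gf 47.4
turn 89.99 shift [-220.   -98.7   -9.1] noturn [  98.7 -220.    -9.1]
held: n 14551 z -7.6 x ext [-38.1  40.6] mid-2: -0.8
```

View pics/w8.png

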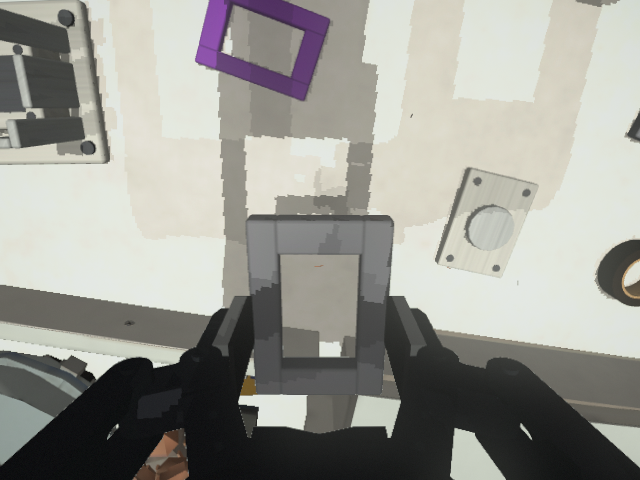

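>>> {"fn": "play_rows", "kwargs": {
  "series": [16.5, -36.7, 0, 0, 0, 0, 16.5, -36.7, 0, 0, 0, 0, 16.5, -36.7, 0, 0, 0, 0, 16.5, -36.7, 0, 0, 0, 0, 16.5, -36.7, 0, 0, 0, 0, 16.2, -36.5, 0, 0, 0, 0]
}}

```text
time: 18.85
tool_pos: [0.4767, -0.107, 0.1439]
eef_rot: [0.252, -3.128, -0.003]
wrist_force: [0.9, -0.4, -1.0]
opening: 0.0534
gripper_force: 47.5
```

>>> {"fn": "play_rows", "kwargs": {
  "series": [0, 0, 0, 0, 0, 8.2, 0, 0, 0, 0, 0, 8.2, 0, 0, 0, 0, 0, 8.2, 0, 0, 0, 0, 0, 8.2, 0, 0, 0, 0, 0, 8.2, 0, 0, 0, 0, 0, 8.2, 0, 0, 0, 0, 0, 8.2, 0, 0, 0, 0, 0, 8.2]
}}

```text
time: 19.65
tool_pos: [0.4773, -0.1056, 0.1437]
eef_rot: [-1.491, -2.76, 0.001]
wrist_force: [0.2, -0.3, -1.2]
opening: 0.0538
gripper_force: 47.5
```

>>> {"fn": "play_rows", "kwargs": {
  "series": [0, 0, 0, 0, 0, 8.2, 0, 0, 0, 0, 0, 8.2, 0, 0, 0, 0, 0, 8, 0, 0, 20, 0, 0, 0, 0, 0, 10, 0, 0, 0, 0, 0, 0, 0, 0, 0]
}}

```text
time: 20.25
tool_pos: [0.4762, -0.1053, 0.1126]
eef_rot: [-2.031, -2.387, 0.004]
wrist_force: [-1.0, 0.7, -0.4]
opening: 0.0536
gripper_force: 47.5
```

```bash
python3 - <<'E'
from h import *
rep(); go(481.3,-105.7,46,99.2); c=cam('wrist'); held(c,cloud(c)); nestfit(c,cloud(c))
E
```

```text
t 20.2 p [ 476.2 -105.3  112.6] ang 99.20 tilt [-0.42  0.15] q6 -0.49 F [-1.   0.7 -0.4] open 0.0536 gf 47.5
turn -0.00 shift [-1.5  5.4 66.5] noturn [-1.5  5.4 66.5]
held: n 14571 z -3.1 x ext [-36.5  42.2] mid-2: 0.8
nest [ 480.7 -104.1] ang 8.77 n 1776 rms 1.36 ext x [-35.7  36.3] y [-46.9  49.1]
```

```bash
python3 - <<'E'
from h import *
rep(); c=cam('wrist'); save(c,'w9.png'); P=cloud(c); p,R=pose(); T=(P-p)@R*1000
for u,v in((264,230),(375,230),(262,300),(380,300),(270,375),(370,375),(320,235),(320,375)): print(u,v,T[v-2:v+3,u-2:u+3].reshape(-1,3).mean(0).round(1))
E
```

```text
t 20.3 p [ 477.2 -105.6  114.1] ang 99.20 tilt [-0.26  0.1 ] q6 -0.49 F [-0.3 -0.5 -0.1] open 0.0537 gf 47.5
264 230 [ 38.3 -21.7  -3.8]
375 230 [38.3 19.8 -3.7]
262 300 [  9.1 -23.8  -3.7]
380 300 [ 9.  23.2 -3.4]
270 375 [-27.  -22.2  -3.3]
370 375 [-26.8  20.8  -3.5]
320 235 [36.3 -0.8 -3.6]
320 375 [-27.   -0.7  -3.3]
```

View pics/w9.png

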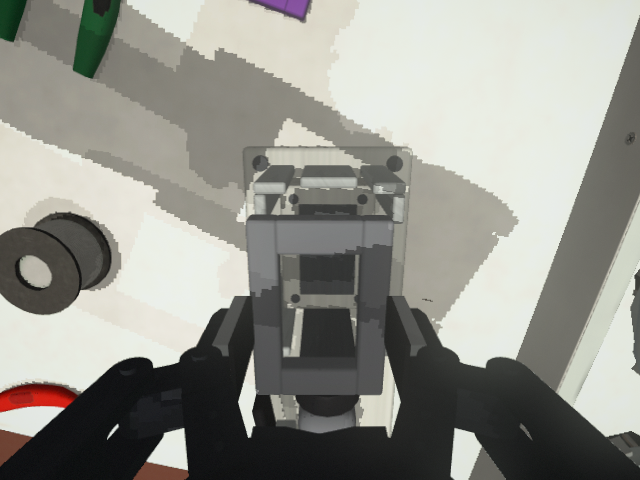

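>>> {"fn": "play_rows", "kwargs": {
  "series": [0, 0, 0, 0, 0, 0, 0, 0, 0, 0, 0, 0, 0, 0, 0, 0, 0, 0]
}}

```text
time: 20.65
tool_pos: [0.4791, -0.1062, 0.117]
eef_rot: [2.036, 2.391, 0.001]
wrist_force: [-0.4, 0.3, -0.7]
opening: 0.0537
gripper_force: 47.5
```

```bash
sed -i 's/^    p,R=pose(); T=(P-p)@R; z=T/    A=np.linalg.inv(c["M"]); B=np.array(c["T_tool_cam"])@A; T=P@B[:3,:3].T+B[:3,3]; z=T/' h.py; python3 - <<'E'
from h import *
rep(); go(481.3,-105.7,46,99.2); c=cam('wrist'); held(c,cloud(c)); nestfit(c,cloud(c)); rep()
E
```

```text
t 20.6 p [ 479.1 -106.2  117. ] ang 99.19 tilt [ 0.07 -0.02] q6 -0.49 F [-0.4  0.3 -0.7] open 0.0537 gf 47.5
turn -0.01 shift [ 0.2  2.2 71. ] noturn [ 0.2  2.2 71. ]
held: n 14563 z -4.7 x ext [-37.   41.7] mid-2: 0.4
nest [ 481.1 -104.1] ang 8.94 n 1676 rms 1.34 ext x [-35.8  36.1] y [-46.2  48.9]
t 20.7 p [ 479.  -106.2  116.9] ang 99.19 tilt [ 0.06 -0.02] q6 -0.49 F [ 1.1  0.1 -0.5] open 0.0539 gf 47.5
```

>>> {"fn": "play_rows", "kwargs": {
  "series": [0, 2.2, 10, 0, 0, 0, 0, 0, 10, 0, 0, 0, 0, 0, 8, 0, 0, 0, 0, 0, 6, 0, 0, 0, 0, 0, 0, 0, 0, 0]
}}

```text
time: 21.2
tool_pos: [0.4798, -0.1054, 0.0806]
eef_rot: [-2.034, -2.39, 0.002]
wrist_force: [-0.6, -0.3, -0.9]
opening: 0.0537
gripper_force: 47.5
```

>>> {"fn": "play_rows", "kwargs": {
  "series": [0, 0, 8, 0, 0, 0, 0, 0, 8, 0, 0, 0, 0, 0, 8, 0, 0, 0, 0, 0, 6, 0, 0, 0, 0, 0, 4, 0, 0, 0, 0, 0, 0, 0, 0, 0, 0, 0, 0, 0, 0, 0]
}}

```text
time: 21.9
tool_pos: [0.481, -0.1058, 0.0484]
eef_rot: [2.036, 2.392, 0.0]
wrist_force: [-0.3, -0.5, -0.9]
opening: 0.0534
gripper_force: 47.5
```

>>> {"fn": "play_rows", "kwargs": {
  "series": [0, 0, 2, 0, 0, 0, 0, 0, 1.5, 0, 0, 0, 0, 0, 0, 0, 0, 0, 0, 0, 0, 0, 0, 0]
}}

```text
time: 22.3
tool_pos: [0.4809, -0.1057, 0.0448]
eef_rot: [2.036, 2.392, 0.0]
wrist_force: [-0.1, -0.6, 0.0]
opening: 0.0537
gripper_force: 47.5
```

```bash
python3 - <<'E'
from h import *
rep()
E
```

```text
t 22.3 p [ 480.9 -105.7   44.8] ang 99.19 tilt [0.01 0.  ] q6 -0.49 F [-0.1 -0.6  0. ] open 0.0537 gf 47.5
```

>>> {"fn": "play_rows", "kwargs": {
  "series": [0, 0, 1, 0, 0, 0, 0, 0, 1, 0, 0, 0, 0, 0, 0, 0, 0, 0]
}}

```text
time: 22.6
tool_pos: [0.481, -0.1058, 0.0434]
eef_rot: [2.036, 2.392, 0.0]
wrist_force: [-0.9, 0.9, 3.5]
opening: 0.0534
gripper_force: 48.0
```

>>> {"fn": "play_rows", "kwargs": {
  "series": [0, 0, 0, 0, 0, 0, 0, 0, 0, 0, 0, 0, 0, 0, 0, 0, 0, 0, 0, 0, 0, 0, 0, 0, 0, 0, 0, 0, 0, 0],
  "grip": 1
}}

```text
time: 23.1
tool_pos: [0.4808, -0.1057, 0.0427]
eef_rot: [-2.036, -2.392, -0.0]
wrist_force: [-0.2, -0.8, 0.1]
opening: 0.0856
gripper_force: 0.0
```

>>> {"fn": "play_rows", "kwargs": {
  "series": [0, 0, -10, 0, 0, 0, 0, 0, -30, 0, 0, 0, 0, 0, -40, 0, 0, 0, 0, 0, -30, 0, 0, 0, 0, 0, 0, 0, 0, 0, 0, 0, 0, 0, 0, 0]
}}

```text
time: 23.7
tool_pos: [0.4814, -0.1059, 0.1542]
eef_rot: [2.035, 2.39, 0.002]
wrist_force: [-0.8, 1.3, -0.7]
opening: 0.0852
gripper_force: 0.0
```

```bash
python3 - <<'E'
from h import *
rep(); go(410.2,382.5,150,169.4); c=cam('wrist'); save(c,'w10.png'); P=cloud(c)
m=(P[:,:,2]>.044)&(P[:,:,2]<.055); p,R=pose(); d=np.hypot(P[:,:,0]-.481,P[:,:,1]+.106); m&=d<.055
q=P[m]; print(m.sum(), np.median(q[:,2]) if m.any() else '')
if m.any(): rect(c,P,(180,100,460,480),.043,.055,.05)
E
```

```text
t 23.7 p [ 481.4 -105.9  154.2] ang 99.19 tilt [ 0.16 -0.05] q6 -0.49 F [-0.8  1.3 -0.7] open 0.0852 gf 0.0
turn -70.21 shift [159.9 467.    3.6] noturn [493.5   7.7   3.6]
6727 0.04813853526661066
centre [ 479.3 -102.4] ang -81.1 grow 0.3 rms 3.29 z 0.0481
```

View pics/w10.png

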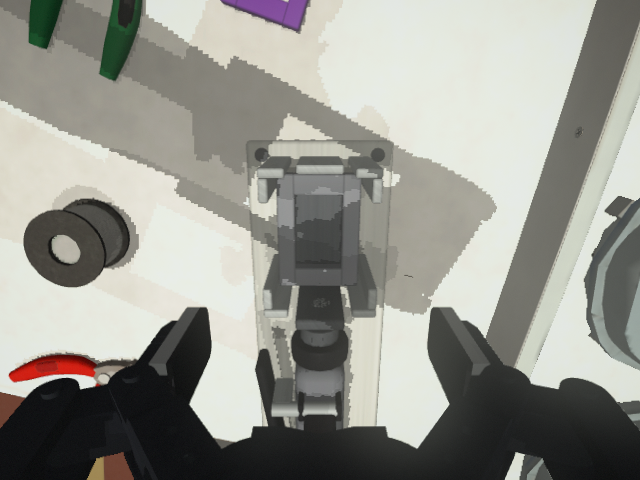

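The first spacer lies flat in the nest on top of the block, centred around (318,230). That was my last allowed picture, so I'll work from depth measurements from here.

>>> {"fn": "play_rows", "kwargs": {
  "series": [30, 0, 0, 0, 0, 0, 45, 0, 0, 0, 0, 0, 45, 0, 0, 0, 0, 0, 45, 0, 0, 0, 0, 0, 45, 0, 0, 0, 0, 0, 45, 0, 0, 0, 0, 0, 45, 0, 0, 0, 0, 0, 45, 0, 0, 0, 0, 0]
}}

```text
time: 24.55
tool_pos: [0.424, 0.2361, 0.1508]
eef_rot: [-2.035, -2.391, 0.005]
wrist_force: [-0.4, -0.3, -0.2]
opening: 0.0854
gripper_force: 0.0
```

>>> {"fn": "play_rows", "kwargs": {
  "series": [45, 0, 0, 0, 0, 0, 45, 0, 0, 0, 0, 0, 45, 4, 0, 0, 0, 0, 13, 4, 0, 0, 0, 0, 0, 0, 0, 0, 0, -7.8, 0, 0, 0, 0, 0, -7.8, 0, 0, 0, 0, 0, -7.8, 0, 0, 0, 0, 0, -7.8]
}}

```text
time: 25.35
tool_pos: [0.4096, 0.381, 0.1509]
eef_rot: [-1.31, -2.854, 0.006]
wrist_force: [0.4, -0.0, -0.3]
opening: 0.0855
gripper_force: 0.0
```

>>> {"fn": "play_rows", "kwargs": {
  "series": [0, 0, 0, 0, 0, -7.8, 0, 0, 0, 0, 0, -7.8, 0, 0, 0, 0, 0, -7.8, 0, 0, 0, 0, 0, -7.8, 0, 0, 0, 0, 0, -7.8, 0, 0, 0, 0, 0, 0, 0, 0, 0, 0, 0, 0, 0, 0, 0, 0, 0, 0]
}}

```text
time: 26.15
tool_pos: [0.4099, 0.3817, 0.1522]
eef_rot: [-0.294, -3.127, 0.001]
wrist_force: [0.2, 0.8, -0.0]
opening: 0.0852
gripper_force: 0.0
```

```bash
python3 - <<'E'
from h import *
rep(); c=cam('wrist'); P=cloud(c)
x,y,a=local(c,P); go(x,y,2,180+a)
E
```

```text
t 26.1 p [409.9 381.7 152.2] ang 169.27 tilt [-0.05 -0.05] q6 -0.73 F [ 0.2  0.8 -0. ] open 0.0852 gf 0.0
centre [407.8 383.5] ang -10.7 grow -0.6 rms 0.21 z 0.0082
corrected [409.7 383.1] -10.701227464355043
turn -0.01 shift [  0.4   1.3 150.4] noturn [  0.4   1.3 150.4]
```

>>> {"fn": "play_rows", "kwargs": {
  "series": [0.4, 1.3, 30, 0, 0, 0, 0, 0, 35, 0, 0, 0, 0, 0, 35, 0, 0, 0, 0, 0, 25, 0, 0, 0, 0, 0, 14, 0, 0, 0, 0, 0, 8, 0, 0, 0, 0, 0, 3.5, 0, 0, 0, 0, 0, 0, 0, 0, 0],
  "grip": 0.78
}}

```text
time: 27.0
tool_pos: [0.4105, 0.384, 0.0031]
eef_rot: [0.291, 3.127, 0.002]
wrist_force: [-0.0, 0.5, 0.3]
opening: 0.0666
gripper_force: 0.0
```

>>> {"fn": "play_rows", "kwargs": {
  "series": [0, 0, 0, 0, 0, 0, 0, 0, 0, 0, 0, 0, 0, 0, 0, 0, 0, 0, 0, 0, 0, 0, 0, 0, 0, 0, 0, 0, 0, 0, 0, 0, 0, 0, 0, 0],
  "grip": 0,
  "force": 45
}}

```text
time: 27.6
tool_pos: [0.4112, 0.3845, 0.0045]
eef_rot: [0.29, 3.125, 0.004]
wrist_force: [-0.5, 0.5, 5.9]
opening: 0.0532
gripper_force: 47.0
```

>>> {"fn": "play_rows", "kwargs": {
  "series": [0, 0, -5, 0, 0, 0, 0, 0, -20, 0, 0, 0, 0, 0, -30, 0, 0, 0, 0, 0, -35, 0, 0, 0, 0, 0, -35, 0, 0, 0, 0, 0, -30, 0, 0, 0, 0, 0, 0, 0, 0, 0, 0, 0, 0, 0, 0, 0]
}}

```text
time: 28.4
tool_pos: [0.4099, 0.3836, 0.1577]
eef_rot: [0.29, 3.127, 0.001]
wrist_force: [0.4, 0.3, -1.4]
opening: 0.0528
gripper_force: 47.3
```

```bash
python3 - <<'E'
from h import *
rep(); go(481.3,-105.8,160,99.2); c=cam('wrist'); held(c,cloud(c))
E
```

```text
t 28.4 p [409.9 383.6 157.7] ang 169.39 tilt [0.05 0.04] q6 -0.73 F [ 0.4  0.3 -1.4] open 0.0528 gf 47.3
turn 70.19 shift [-494.5   -7.8   -2.6] noturn [-160.3 -467.9   -2.6]
held: n 14311 z -3.5 x ext [-36.6  42.1] mid-2: 0.8
```

>>> {"fn": "play_rows", "kwargs": {
  "series": [0, 0, 0, 0, 0, 7.8, 0, 0, 0, 0, 0, 7.8, 0, 0, 0, 0, 0, 7.8, 0, 0, 0, 0, 0, 7.8, 0, 0, 0, 0, 0, 7.8, 0, 0, 0, 0, 0, 7.8, 0, 0, 0, 0, 0, 7.8, 0, 0, 0, 0, 0, 7.8]
}}

```text
time: 29.25
tool_pos: [0.4087, 0.3826, 0.1542]
eef_rot: [-1.875, -2.519, 0.008]
wrist_force: [-0.3, 0.0, 0.1]
opening: 0.0528
gripper_force: 47.3
```

>>> {"fn": "play_rows", "kwargs": {
  "series": [-20, 0, 0, 0, 0, 7.8, -44, 0, 0, 0, 0, 0, -44, 0, 0, 0, 0, 0, -44, 0, 0, 0, 0, 0, -44, 0, 0, 0, 0, 0, -44, 0, 0, 0, 0, 0, -44, 0, 0, 0, 0, 0, -44, 0, 0, 0, 0, 0]
}}

```text
time: 30.05
tool_pos: [0.4634, 0.0587, 0.1547]
eef_rot: [-2.034, -2.39, 0.005]
wrist_force: [0.1, 0.5, -0.1]
opening: 0.0535
gripper_force: 47.3
```

>>> {"fn": "play_rows", "kwargs": {
  "series": [-44, 0, 0, 0, 0, 0, -44, -2, 10, 0, 0, 0, -44, -3, 10, 0, 0, 0, -32, -3, 10, 0, 0, 0, 0, 0, 0, 0, 0, 0, 0, 0, 0, 0, 0, 0, 0, 0, 0, 0, 0, 0, 0, 0, 0, 0, 0, 0]
}}

```text
time: 30.85
tool_pos: [0.4831, -0.1016, 0.1271]
eef_rot: [-2.034, -2.394, -0.0]
wrist_force: [0.9, 0.1, 0.2]
opening: 0.0532
gripper_force: 47.3
```

```bash
python3 - <<'E'
from h import *
rep(); go(481.3,-106.2,56,99.2); c=cam('wrist'); held(c,cloud(c)); nestfit(c,cloud(c))
E
```

```text
t 30.9 p [ 483.1 -101.6  127.1] ang 99.29 tilt [-0.01  0.03] q6 -0.48 F [0.9 0.1 0.2] open 0.0532 gf 47.3
turn 0.09 shift [-4.3 -2.5 71.1] noturn [-4.3 -2.5 71.1]
held: n 14308 z -3.5 x ext [-36.8  41.8] mid-2: 0.5
nest [ 481.4 -104. ] ang 9.28 n 1378 rms 1.30 ext x [-35.8  36. ] y [-46.4  48.8]
```

>>> {"fn": "play_rows", "kwargs": {
  "series": [-4.3, -2.5, 10, 0, 0, 0, 0, 0, 10, 0, 0, 0, 0, 0, 8, 0, 0, 0, 0, 0, 6, 0, 0, 0, 0, 0, 0, 0, 0, 0, 0, 0, 0, 0, 0, 0]
}}

```text
time: 31.5
tool_pos: [0.4814, -0.1074, 0.0931]
eef_rot: [-2.036, -2.392, 0.0]
wrist_force: [0.1, -0.9, -1.0]
opening: 0.0528
gripper_force: 47.3
```

>>> {"fn": "play_rows", "kwargs": {
  "series": [0, 0, 8, 0, 0, 0, 0, 0, 8, 0, 0, 0, 0, 0, 8, 0, 0, 0, 0, 0, 6, 0, 0, 0, 0, 0, 4, 0, 0, 0, 0, 0, 2, 0, 0, 0, 0, 0, 0, 0, 0, 0, 0, 0, 0, 0, 0, 0]
}}

```text
time: 32.3
tool_pos: [0.4816, -0.1075, 0.0576]
eef_rot: [2.036, 2.392, 0.0]
wrist_force: [-0.1, 0.2, -0.6]
opening: 0.053
gripper_force: 47.3
```

>>> {"fn": "play_rows", "kwargs": {
  "series": [0, 0, 2, 0, 0, 0, 0, 0, 0, 0, 0, 0, 0, 0, 0, 0, 0, 0]
}}

```text
time: 32.6
tool_pos: [0.4815, -0.1074, 0.0554]
eef_rot: [2.036, 2.392, 0.0]
wrist_force: [-0.0, 0.5, -0.1]
opening: 0.053
gripper_force: 47.3
```

>>> {"fn": "play_rows", "kwargs": {
  "series": [0, 0, 1, 0, 0, 0, 0, 0, 0, 0, 0, 0, 0, 0, 0, 0, 0, 0]
}}

```text
time: 32.9
tool_pos: [0.4816, -0.1075, 0.0546]
eef_rot: [2.036, 2.392, 0.001]
wrist_force: [0.6, -0.6, 0.7]
opening: 0.0531
gripper_force: 47.6
```

>>> {"fn": "play_rows", "kwargs": {
  "series": [0, 0, 1, 0, 0, 0, 0, 0, 0, 0, 0, 0]
}}

```text
time: 33.1
tool_pos: [0.4817, -0.1075, 0.0545]
eef_rot: [2.036, 2.392, 0.0]
wrist_force: [-3.1, 1.1, 5.7]
opening: 0.0531
gripper_force: 48.7
```

>>> {"fn": "play_rows", "kwargs": {
  "series": [0, 0, 0, 0, 0, 0, 0, 0, 0, 0, 0, 0, 0, 0, 0, 0, 0, 0, 0, 0, 0, 0, 0, 0, 0, 0, 0, 0, 0, 0],
  "grip": 1
}}

```text
time: 33.6
tool_pos: [0.4814, -0.1074, 0.0531]
eef_rot: [-2.036, -2.392, -0.0]
wrist_force: [-0.0, -0.4, -0.1]
opening: 0.0855
gripper_force: 0.0
```

>>> {"fn": "play_rows", "kwargs": {
  "series": [0, 0, -10, 0, 0, 0, 0, 0, -30, 0, 0, 0, 0, 0, -40, 0, 0, 0, 0, 0, -30, 0, 0, 0, 0, 0, 0, 0, 0, 0, 0, 0, 0, 0, 0, 0]
}}

```text
time: 34.2
tool_pos: [0.482, -0.1076, 0.1648]
eef_rot: [2.035, 2.39, 0.002]
wrist_force: [-0.1, -0.8, -0.4]
opening: 0.0854
gripper_force: 0.0
```

```bash
python3 - <<'E'
from h import *
rep(); c=cam('wrist'); P=cloud(c)
A=np.linalg.inv(c['M']); a=np.radians(9.2); d=P-[.4813,-.1060,0]; x=d[:,:,0]*np.cos(a)+d[:,:,1]*np.sin(a); y=-d[:,:,0]*np.sin(a)+d[:,:,1]*np.cos(a)
for x0 in(-22,22):
    for y0 in(-30,0,30):
        m=(abs(x*1000-x0)<3)&(abs(y*1000-y0-2)<3); print(x0,y0,m.sum(),np.round(np.nanmedian(P[m][:,2])*1000,1))
m=(P[:,:,2]>.054)&(P[:,:,2]<.063)&(abs(x)<.03)&(abs(y)<.044); print('ext',np.percentile(x[m],[1,99])*1000,np.percentile(y[m],[1,99])*1000-2)
go(528.6,258.1,150,176.4)
E
```

```text
t 34.2 p [ 482.  -107.6  164.8] ang 99.19 tilt [ 0.16 -0.05] q6 -0.49 F [-0.1 -0.8 -0.4] open 0.0854 gf 0.0
-22 -30 65 58.4
-22 0 79 58.1
-22 30 81 58.3
22 -30 64 58.3
22 0 76 58.2
22 30 80 58.2
ext [-28.03848982  27.20690759] [-44.75698831  38.36813145]
turn -77.21 shift [-24.5 367.7  13.2] noturn [353.1 105.2  13.2]
```

>>> {"fn": "play_rows", "kwargs": {
  "series": [44, 13, 0, 0, 0, 0, 44, 13, 0, 0, 0, 0, 44, 13, 0, 0, 0, 0, 44, 13, 0, 0, 0, 0, 44, 13, 0, 0, 0, 0, 44, 13, 0, 0, 0, 0, 44, 13, 0, 0, 0, 0, 44, 14, 0, 0, 0, 0]
}}

```text
time: 35.05
tool_pos: [0.5276, 0.2583, 0.161]
eef_rot: [-2.035, -2.391, 0.006]
wrist_force: [0.4, 0.1, 0.2]
opening: 0.0855
gripper_force: 0.0
```

>>> {"fn": "play_rows", "kwargs": {
  "series": [0, 0, 10, 0, 0, -7.7, 0, 0, 0, 0, 0, -7.7, 0, 0, 0, 0, 0, -7.7, 0, 0, 0, 0, 0, -7.7, 0, 0, 0, 0, 0, -7.7, 0, 0, 0, 0, 0, -7.7, 0, 0, 0, 0, 0, -7.7, 0, 0, 0, 0, 0, -7.7]
}}

```text
time: 35.85
tool_pos: [0.5277, 0.2564, 0.1508]
eef_rot: [-0.515, -3.095, 0.003]
wrist_force: [0.1, 0.0, 0.1]
opening: 0.0852
gripper_force: 0.0
```

>>> {"fn": "play_rows", "kwargs": {
  "series": [0, 0, 0, 0, 0, -7.7, 0, 0, 0, 0, 0, -7.7, 0, 0, 0, 0, 0, 0, 0, 0, 0, 0, 0, 0, 0, 0, 0, 0, 0, 0]
}}

```text
time: 36.35
tool_pos: [0.5284, 0.2567, 0.1524]
eef_rot: [-0.107, -3.138, 0.001]
wrist_force: [0.2, 0.0, 0.7]
opening: 0.0859
gripper_force: 0.0
```

```bash
python3 - <<'E'
from h import *
rep(); c=cam('wrist'); P=cloud(c)
x,y,a=local(c,P,.005,.03); go(x,y,2,180+a)
x,y,a=local(c,P,.005,.03,pad=75); v,u=np.nonzero((P[:,:,2]>.013)&(np.hypot(P[:,:,0]-x/1000,P[:,:,1]-y/1000)<.035)); print('disc n',len(u), P[v,u][:,:2].mean(0)*1000, np.median(P[v,u][:,2]), 'col',c['color'][v,u].mean(0))
E
```

```text
t 36.4 p [528.4 256.7 152.4] ang 176.08 tilt [-0.09 -0.03] q6 -1.15 F [0.2 0.  0.7] open 0.0859 gf 0.0
centre [526.9 258.3] ang -3.7 grow -0.6 rms 0.24 z 0.0085
corrected [528.9 258.1] -3.6564687496864963
turn -0.23 shift [ -0.4   1.5 150.7] noturn [ -0.4   1.5 150.7]
centre [526.9 258.3] ang -3.7 grow -0.6 rms 0.24 z 0.0085
corrected [528.9 258.1] -3.6564687496864963
disc n 17463 [515.64718374 259.52622583] 0.23362155245798671 col [37.37410525 38.57779305 37.4803871 ]
```

>>> {"fn": "play_rows", "kwargs": {
  "series": [-0.4, 1.5, 30, 0, 0, 0, 0, 0, 35, 0, 0, 0, 0, 0, 35, 0, 0, 0, 0, 0, 25, 0, 0, 0, 0, 0, 14, 0, 0, 0, 0, 0, 8, 0, 0, 0, 0, 0, 3.5, 0, 0, 0, 0, 0, 0, 0, 0, 0],
  "grip": 0.78
}}

```text
time: 37.2
tool_pos: [0.53, 0.2586, 0.0037]
eef_rot: [0.105, 3.138, 0.001]
wrist_force: [-0.7, -0.3, 0.3]
opening: 0.0664
gripper_force: 0.0
```

>>> {"fn": "play_rows", "kwargs": {
  "series": [0, 0, 0, 0, 0, 0, 0, 0, 0, 0, 0, 0, 0, 0, 0, 0, 0, 0, 0, 0, 0, 0, 0, 0, 0, 0, 0, 0, 0, 0, 0, 0, 0, 0, 0, 0],
  "grip": 0,
  "force": 55
}}

```text
time: 37.8
tool_pos: [0.5307, 0.2588, 0.0053]
eef_rot: [0.104, 3.136, 0.002]
wrist_force: [-1.3, -0.2, 5.5]
opening: 0.0523
gripper_force: 56.5
```

>>> {"fn": "play_rows", "kwargs": {
  "series": [0, 0, -5, 0, 0, 0, 0, 0, -20, 0, 0, 0, 0, 0, -30, 0, 0, 0, 0, 0, -35, 0, 0, 0, 0, 0, -35, 0, 0, 0, 0, 0, -30, 0, 0, 0, 0, 0, 0, 0, 0, 0, 0, 0, 0, 0, 0, 0]
}}

```text
time: 38.6
tool_pos: [0.5295, 0.2584, 0.1583]
eef_rot: [0.104, 3.139, 0.001]
wrist_force: [0.7, 0.1, -0.8]
opening: 0.0514
gripper_force: 57.5
```

```bash
python3 - <<'E'
from h import *
rep(); go(481.3,-106.0,150,99.2); c=cam('wrist'); held(c,cloud(c))
E
```

```text
t 38.6 p [529.5 258.4 158.3] ang 176.19 tilt [0.08 0.03] q6 -1.15 F [ 0.7  0.1 -0.8] open 0.0514 gf 57.5
turn 76.99 shift [-352.  -105.9    8. ] noturn [  23.9 -366.8    8. ]
held: n 16661 z -3.1 x ext [-36.1  42.5] mid-2: 1.2
```

>>> {"fn": "play_rows", "kwargs": {
  "series": [3, -25, 0, 0, 0, 0, 3, -44, 0, 0, 0, 0, 3, -44, 0, 0, 0, 0, 3, -44, 0, 0, 0, 0, 3, -44, 0, 0, 0, 0, 3, -44, 0, 0, 0, 0, 3, -44, 0, 0, 0, 0, 3, -44, 0, 0, 0, 0]
}}

```text
time: 39.45
tool_pos: [0.4814, -0.0736, 0.1551]
eef_rot: [-0.104, -3.135, -0.002]
wrist_force: [-0.0, 0.2, -1.3]
opening: 0.0518
gripper_force: 57.6
```

>>> {"fn": "play_rows", "kwargs": {
  "series": [0, -34, 0, 0, 0, 7.7, 0, 0, 0, 0, 0, 7.7, 0, 0, 0, 0, 0, 7.7, 0, 0, 0, 0, 0, 7.7, 0, 0, 0, 0, 0, 7.7, 0, 0, 0, 0, 0, 7.7, 0, 0, 0, 0, 0, 7.7, 0, 0, 0, 0, 0, 7.7]
}}

```text
time: 40.25
tool_pos: [0.4796, -0.1058, 0.1549]
eef_rot: [-1.702, -2.634, 0.002]
wrist_force: [-0.1, -0.4, -1.2]
opening: 0.0518
gripper_force: 57.6
```

>>> {"fn": "play_rows", "kwargs": {
  "series": [0, 0, 8, 0, 0, 7.7, 0, 0, 10, 0, 0, 7.7, 0, 0, 0, 0, 0, 0, 0, 0, 0, 0, 0, 0, 0, 0, 0, 0, 0, 0, 0, 0, 0, 0, 0, 0]
}}

```text
time: 40.85
tool_pos: [0.4812, -0.1063, 0.1401]
eef_rot: [2.035, 2.393, 0.0]
wrist_force: [0.0, -0.1, -1.1]
opening: 0.0516
gripper_force: 57.6
```

```bash
python3 - <<'E'
from h import *
rep(); c=cam('wrist'); held(c,cloud(c)); nestfit(c,cloud(c)); go(481.3,-106.3,68,99.2)
E
```

```text
t 40.9 p [ 481.2 -106.3  140.1] ang 99.26 tilt [ 0.03 -0.  ] q6 -0.49 F [ 0.  -0.1 -1.1] open 0.0516 gf 57.6
held: n 16610 z -3.1 x ext [-36.4  42.3] mid-2: 0.9
nest [ 481.3 -104.3] ang 9.07 n 1360 rms 1.24 ext x [-35.9  36.1] y [28.  49.1]
turn 0.04 shift [ 0.1  0.  72.1] noturn [ 0.1  0.  72.1]
```

>>> {"fn": "play_rows", "kwargs": {
  "series": [-0.8, 0, 20, 0, 0, 0, 0, 0, 20, 0, 0, 0, 0, 0, 6, 0, 0, 0, 0, 0, 0, 0, 0, 0, 0, 0, 0, 0, 0, 0]
}}

```text
time: 41.4
tool_pos: [0.4818, -0.1073, 0.0948]
eef_rot: [2.035, 2.391, 0.001]
wrist_force: [-0.0, -0.5, -0.6]
opening: 0.0518
gripper_force: 57.7
```

>>> {"fn": "play_rows", "kwargs": {
  "series": [0, 0, 6, 0, 0, 0, 0, 0, 6, 0, 0, 0, 0, 0, 6, 0, 0, 0, 0, 0, 5, 0, 0, 0, 0, 0, 0, 0, 0, 0, 0, 0, 0, 0, 0, 0]
}}

```text
time: 42.0
tool_pos: [0.481, -0.107, 0.0706]
eef_rot: [-2.036, -2.392, 0.0]
wrist_force: [-0.4, 0.8, -2.3]
opening: 0.0519
gripper_force: 57.7
```

>>> {"fn": "play_rows", "kwargs": {
  "series": [0, 0, 3, 0, 0, 0, 0, 0, 0, 0, 0, 0, 0, 0, 0, 0, 0, 0]
}}

```text
time: 42.3
tool_pos: [0.4812, -0.1071, 0.0678]
eef_rot: [2.036, 2.392, 0.0]
wrist_force: [0.1, -0.6, -0.9]
opening: 0.0516
gripper_force: 57.6
```

>>> {"fn": "play_rows", "kwargs": {
  "series": [0, 0, 1.5, 0, 0, 0, 0, 0, 0, 0, 0, 0, 0, 0, 0, 0, 0, 0]
}}

```text
time: 42.6
tool_pos: [0.4811, -0.1071, 0.0663]
eef_rot: [-2.036, -2.392, -0.0]
wrist_force: [0.9, 0.2, -0.4]
opening: 0.0518
gripper_force: 57.6
```

>>> {"fn": "play_rows", "kwargs": {
  "series": [0, 0, 1, 0, 0, 0, 0, 0, 0, 0, 0, 0, 0, 0, 0.7, 0, 0, 0, 0, 0, 0, 0, 0, 0]
}}

```text
time: 43.0
tool_pos: [0.4814, -0.1071, 0.0654]
eef_rot: [2.036, 2.392, 0.0]
wrist_force: [-1.8, 0.8, 3.6]
opening: 0.0517
gripper_force: 59.7
```

>>> {"fn": "play_rows", "kwargs": {
  "series": [0, 0, 0, 0, 0, 0, 0, 0, 0, 0, 0, 0, 0, 0, 0, 0, 0, 0, 0, 0, 0, 0, 0, 0, 0, 0, 0, 0, 0, 0],
  "grip": 1
}}

```text
time: 43.5
tool_pos: [0.4811, -0.1071, 0.0645]
eef_rot: [-2.036, -2.392, -0.0]
wrist_force: [-0.6, -0.4, 0.1]
opening: 0.0856
gripper_force: 0.0
```

>>> {"fn": "play_rows", "kwargs": {
  "series": [0, 0, -10, 0, 0, 0, 0, 0, -30, 0, 0, 0, 0, 0, -40, 0, 0, 0, 0, 0, -40, 0, 0, 0, 0, 0, 0, 0, 0, 0, 0, 0, 0, 0, 0, 0]
}}

```text
time: 44.1
tool_pos: [0.482, -0.1074, 0.1868]
eef_rot: [2.034, 2.389, 0.003]
wrist_force: [-0.4, 0.7, -0.6]
opening: 0.0854
gripper_force: 0.0
```

```bash
cat > st.py <<'E'
from h import *
rep(); c=cam('wrist'); P=cloud(c)
a=np.radians(9.2); t=-2e-3*pose()[1][:2,0]; d=P-[.4813-t[0],-.1061-t[1],0]; x=d[:,:,0]*np.cos(a)+d[:,:,1]*np.sin(a); y=-d[:,:,0]*np.sin(a)+d[:,:,1]*np.cos(a)
for x0 in(-23,0,23):
    print(x0,[ (y0,np.round(np.nanmedian(P[(abs(x*1000-x0)<2.5)&(abs(y*1000-y0)<2.5)][:,2])*1000,1)) for y0 in(-33,-15,0,15,33)])
m=(P[:,:,2]>.064)&(P[:,:,2]<.0715)&(abs(x)<.0295)&(abs(y)<.042); print('ext',np.percentile(x[m],[1,99])*1000,np.percentile(y[m],[1,99])*1000)
# lever & housing
p0=np.array([.4813,-.1061]); Y=np.array([-np.sin(a),np.cos(a)]);X=np.array([np.cos(a),np.sin(a)])
for n,o in(('squeeze',-185),('pivot',-115),('tip_rear',-115-30.9),('tip_fwd',-115+30.9)): print(n,(p0*1000+o*Y).round(1))
m=(P[:,:,2]>.082)&(P[:,:,2]<.14)&(abs(x)<.05)&(y<-.05)&(y>-.2); 
if m.sum()>10: print('lever pts',m.sum(),'x',np.percentile(x[m],[2,50,98])*1000,'y',np.percentile(y[m],[2,50,98])*1000,'z',np.percentile(P[m][:,2],[2,98])*1000)
E
python3 st.py
```

```text
t 44.1 p [ 482.  -107.4  186.8] ang 99.19 tilt [ 0.23 -0.08] q6 -0.49 F [-0.4  0.7 -0.6] open 0.0854 gf 0.0
-23 [(-33, np.float64(68.6)), (-15, np.float64(68.1)), (0, np.float64(68.2)), (15, np.float64(271.6)), (33, np.float64(68.4))]
0 [(-33, np.float64(68.4)), (-15, np.float64(76.2)), (0, np.float64(76.2)), (15, np.float64(75.7)), (33, np.float64(68.4))]
23 [(-33, np.float64(68.3)), (-15, np.float64(68.3)), (0, np.float64(68.3)), (15, np.float64(271.6)), (33, np.float64(68.4))]
ext [-28.1448801   26.70776486] [-39.83744431  39.14181525]
squeeze [ 510.9 -288.7]
pivot [ 499.7 -219.6]
tip_rear [ 504.6 -250.1]
tip_fwd [ 494.7 -189.1]
lever pts 2309 x [-29.81756563  -1.60575985  13.46509526] y [-138.65616539 -121.87669347 -110.1376461 ] z [ 82.87918029 114.77037143]
```

The stack is complete and flat: the cover top is at 70 mm and the disc at 78 mm. Next is the lever, so I'll shut the fingers and go behind it.

>>> {"fn": "play_rows", "kwargs": {
  "series": [-30, 0, 0, 0, 0, 0, -45, 0, 0, 0, 0, 0, -45, 0, 0, 0, 0, 0, -40, 0, 0, 0, 0, 0, -9, 0, 0, 0, 0, 0, 0, 0, 0, 0, 0, 0, 0, 0, 0, 0, 0, 0, 0, 0, 0, 0, 0, 0],
  "grip": 0,
  "force": 20
}}

```text
time: 44.95
tool_pos: [0.508, -0.2723, 0.1842]
eef_rot: [-2.034, -2.393, -0.001]
wrist_force: [-0.4, 0.0, -0.6]
opening: -0.0001
gripper_force: 0.0
```

```bash
cat >> h.py <<'E'
def press(x=None,y=None,z=None):
    "TCP in press frame; shift to target"
    a=np.radians(9.2); p,R=pose(); d=p*1000-[481.3,-106.1,0]
    X=np.array([np.cos(a),np.sin(a),0]);Y=np.array([-np.sin(a),np.cos(a),0]); q=np.array([d@X,d@Y,d[2]])
    print('press xyz',q.round(1))
    if x is not None:
        t=np.array([481.3,-106.1,0])+X*x+Y*y+[0,0,z]; go(*t,99.2)
E
python3 - <<'E'
from h import *
rep(); press(0,-169,104)
E
```

```text
t 45.0 p [ 508.  -272.3  184.2] ang 99.28 tilt [-0.04  0.07] q6 -0.75 F [-0.4  0.  -0.6] open -0.0001 gf 0.0
press xyz [  -0.2 -168.3  184.2]
turn 0.08 shift [-0.8  0.3 80.2] noturn [-0.8  0.3 80.2]
```

>>> {"fn": "play_rows", "kwargs": {
  "series": [-1, 0, 30, 0, 0, 0, 0, 0, 30, 0, 0, 0, 0, 0, 15, 0, 0, 0, 0, 0, 5, 0, 0, 0, 0, 0, 0, 0, 0, 0, 0, 0, 0, 0, 0, 0]
}}

```text
time: 45.55
tool_pos: [0.5092, -0.2751, 0.1063]
eef_rot: [2.034, 2.391, 0.001]
wrist_force: [0.4, 0.4, 0.1]
opening: -0.0001
gripper_force: 0.0
```

>>> {"fn": "play_rows", "kwargs": {
  "series": [6, 0, 0, 0, 0, 0, 6, 0, 0, 0, 0, 0, 6, 0, 0, 0, 0, 0, 6, 0, 0, 0, 0, 0, 6, 0, 0, 0, 0, 0, 6, 0, 0, 0, 0, 0, 4, 0, 0, 0, 0, 0, 0, 0, 0, 0, 0, 0]
}}

```text
time: 46.35
tool_pos: [0.5014, -0.234, 0.1039]
eef_rot: [-2.034, -2.391, -0.001]
wrist_force: [-0.4, 0.4, 0.6]
opening: 0.0006
gripper_force: 0.0
```

>>> {"fn": "play_rows", "kwargs": {
  "series": [4, 0, 0, 0, 0, 0, 4, 0, 0, 0, 0, 0, 3, 0, 0, 0, 0, 0, 0, 0, 0, 0, 0, 0]
}}

```text
time: 46.75
tool_pos: [0.4998, -0.2241, 0.1042]
eef_rot: [-2.035, -2.392, -0.0]
wrist_force: [0.8, -1.5, 0.0]
opening: -0.0002
gripper_force: 0.6
```

```bash
python3 - <<'E'
from h import *
rep(); press()
E
```

```text
t 46.8 p [ 499.8 -224.1  104.2] ang 99.20 tilt [-0.05  0.04] q6 -0.69 F [ 0.8 -1.5  0. ] open -0.0002 gf 0.6
press xyz [  -0.6 -119.4  104.2]
```

>>> {"fn": "play_rows", "kwargs": {
  "series": [2, 0, 0, 0, 0, 0, 2, 0, 0, 0, 0, 0, 0, 0, 0, 0, 0, 0]
}}

```text
time: 47.05
tool_pos: [0.4995, -0.2203, 0.1047]
eef_rot: [-2.036, -2.392, -0.0]
wrist_force: [-0.3, -2.2, 0.8]
opening: 0.0003
gripper_force: 0.8
```

>>> {"fn": "play_rows", "kwargs": {
  "series": [2, 0, 0, 0, 0, 0, 0, 0, 0, 0, 0, 0]
}}

```text
time: 47.25
tool_pos: [0.4992, -0.2184, 0.1047]
eef_rot: [-2.036, -2.392, -0.001]
wrist_force: [0.5, -2.8, 0.7]
opening: -0.0
gripper_force: 0.8
```

>>> {"fn": "play_rows", "kwargs": {
  "series": [2, 0, 0, 0, 0, 0, 0, 0, 0, 0, 0, 0]
}}

```text
time: 47.45
tool_pos: [0.4989, -0.2164, 0.1047]
eef_rot: [-2.036, -2.392, -0.001]
wrist_force: [-0.4, -2.7, -0.1]
opening: 0.0
gripper_force: 0.8
```

```bash
python3 - <<'E'
from h import *
rep(); press()
E
```

```text
t 47.5 p [ 498.9 -216.4  104.7] ang 99.20 tilt [0.02 0.02] q6 -0.67 F [-0.4 -2.7 -0.1] open 0.0000 gf 0.8
press xyz [  -0.2 -111.7  104.7]
```

>>> {"fn": "play_rows", "kwargs": {
  "series": [2, 0, 0, 0, 0, 0, 0, 0, 0, 0, 0, 0]
}}

```text
time: 47.65
tool_pos: [0.4988, -0.2155, 0.105]
eef_rot: [2.035, 2.391, -0.002]
wrist_force: [1.1, -4.2, 0.5]
opening: -0.0001
gripper_force: 2.0
```

>>> {"fn": "play_rows", "kwargs": {
  "series": [2, 0, 0, 0, 0, 0, 0, 0, 0, 0, 0, 0]
}}

```text
time: 47.85
tool_pos: [0.4988, -0.2149, 0.1055]
eef_rot: [2.034, 2.388, -0.004]
wrist_force: [0.7, -8.1, 0.8]
opening: -0.0001
gripper_force: 3.2
```

```bash
python3 - <<'E'
from h import *
rep(); press()
E
```

```text
t 47.9 p [ 498.8 -214.9  105.5] ang 99.16 tilt [ 0.12 -0.29] q6 -0.67 F [ 0.7 -8.1  0.8] open -0.0001 gf 3.2
press xyz [-1.000e-01 -1.102e+02  1.055e+02]
```

>>> {"fn": "play_rows", "kwargs": {
  "series": [-5, 0, 0, 0, 0, 0, -5, 0, -20, 0, 0, 0, 0, 0, -40, 0, 0, 0, -35, 0, 0, 0, 0, 0, -30, -5, 0, 0, 0, 0, 0, 0, 0, 0, 0, 0, 0, 0, 0, 0, 0, 0, 0, 0, 0, 0, 0, 0],
  "grip": 1
}}

```text
time: 48.65
tool_pos: [0.505, -0.2861, 0.1639]
eef_rot: [-2.034, -2.391, -0.002]
wrist_force: [-0.4, -0.3, 0.6]
opening: 0.0853
gripper_force: 0.0
```

```bash
python3 - <<'E'
from h import *
rep(); press(-5,-185,40)
c=cam('wrist');P=cloud(c);a=np.radians(9.2); t=-2e-3*pose()[1][:2,0]; d=P-[.4813-t[0],-.1061-t[1],0]; x=d[:,:,0]*np.cos(a)+d[:,:,1]*np.sin(a); y=-d[:,:,0]*np.sin(a)+d[:,:,1]*np.cos(a)
m=(P[:,:,2]>.088)&(P[:,:,2]<.14)&(abs(x)<.015)&(y<-.05)&(y>-.16); print('lever',m.sum(),np.percentile(y[m],[2,50,98])*1000,np.percentile(P[m][:,2],[2,98])*1000)
# top camera view of housing/paddle
c=cam('top');P=cloud(c)
E
```

```text
t 48.6 p [ 505.  -286.1  163.9] ang 99.24 tilt [-0.07  0.15] q6 -0.78 F [-0.4 -0.3  0.6] open 0.0853 gf 0.0
press xyz [  -5.3 -181.5  163.9]
turn 0.04 shift [ -3.9   0.4 123.8] noturn [ -3.9   0.4 123.8]
lever 3742 [-118.42373026  -97.20850311  -82.36898192] [ 88.23236897 124.38680463]
```

>>> {"fn": "play_rows", "kwargs": {
  "series": [-4, 0.4, 20, 0, 0, 0, 0, 0, 30, 0, 0, 0, 0, 0, 25, 0, 0, 0, 0, 0, 20, 0, 0, 0, 0, 0, 15, 0, 0, 0, 0, 0, 10, 0, 0, 0, 0, 0, 4, 0, 0, 0, 0, 0, 0, 0, 0, 0]
}}

```text
time: 49.55
tool_pos: [0.5064, -0.2913, 0.0406]
eef_rot: [-2.036, -2.392, -0.0]
wrist_force: [-0.7, -0.1, 0.1]
opening: 0.0854
gripper_force: 0.0
```

>>> {"fn": "play_rows", "kwargs": {
  "series": [0, 0, 0, 0, 0, 0, 0, 0, 0, 0, 0, 0, 0, 0, 0, 0, 0, 0]
}}

```text
time: 49.85
tool_pos: [0.5068, -0.2918, 0.0416]
eef_rot: [2.035, 2.391, 0.0]
wrist_force: [-0.0, 0.3, -0.3]
opening: 0.0853
gripper_force: 0.0
```

```bash
python3 - <<'E'
from h import *
rep(); press(-5,-185,40)
E
```

```text
t 49.9 p [ 506.8 -291.8   41.6] ang 99.19 tilt [ 0.08 -0.05] q6 -0.78 F [-0.   0.3 -0.3] open 0.0853 gf 0.0
press xyz [  -4.5 -187.4   41.6]
turn -0.01 shift [ 2.4 -0.5  1.6] noturn [ 2.4 -0.5  1.6]
```

>>> {"fn": "play_rows", "kwargs": {
  "series": [2, -0.4, 1, 0, 0, 0, 0, 0, 0, 0, 0, 0, 0, 0, 0, 0, 0, 0, 0, 0, 0, 0, 0, 0, 0, 0, 0, 0, 0, 0, 0, 0, 0, 0, 0, 0, 0, 0, 0, 0, 0, 0, 0, 0, 0, 0, 0, 0],
  "grip": 0,
  "force": 23
}}

```text
time: 50.65
tool_pos: [0.5069, -0.289, 0.0404]
eef_rot: [2.035, 2.391, 0.004]
wrist_force: [4.1, 4.0, 4.4]
opening: 0.0447
gripper_force: 29.5
```

```bash
python3 - <<'E'
from h import *
rep(); press(-5,-185,40)
E
```

```text
t 50.6 p [ 506.9 -289.    40.4] ang 99.19 tilt [0.16 0.04] q6 -0.78 F [4.1 4.  4.4] open 0.0447 gf 29.5
press xyz [  -4.  -184.6   40.4]
turn -0.01 shift [-0.4 -1.   0.4] noturn [-0.4 -1.   0.4]
```

>>> {"fn": "play_rows", "kwargs": {
  "series": [0, 0, 0, 0, 0, 0, 0, 0, 0, 0, 0, 0, 0, 0, 0, 0, 0, 0, 0, 0, 0, 0, 0, 0, 0, 0, 0, 0, 0, 0, 0, 0, 0, 0, 0, 0, 0, 0, 0, 0, 0, 0, 0, 0, 0, 0, 0, 0]
}}

```text
time: 51.45
tool_pos: [0.5069, -0.289, 0.0404]
eef_rot: [2.035, 2.391, 0.004]
wrist_force: [3.3, 4.2, 3.9]
opening: 0.0451
gripper_force: 29.5
```

>>> {"fn": "play_rows", "kwargs": {
  "series": [0, 0, 0, 0, 0, 0, 0, 0, 0, 0, 0, 0, 0, 0, 0, 0, 0, 0, 0, 0, 0, 0, 0, 0, 0, 0, 0, 0, 0, 0, 0, 0, 0, 0, 0, 0, 0, 0, 0, 0, 0, 0, 0, 0, 0, 0, 0, 0]
}}

```text
time: 52.25
tool_pos: [0.5069, -0.289, 0.0404]
eef_rot: [2.035, 2.391, 0.004]
wrist_force: [3.5, 4.0, 3.4]
opening: 0.0449
gripper_force: 29.5
```

>>> {"fn": "play_rows", "kwargs": {
  "series": [0, 0, 0, 0, 0, 0, 0, 0, 0, 0, 0, 0, 0, 0, 0, 0, 0, 0, 0, 0, 0, 0, 0, 0, 0, 0, 0, 0, 0, 0, 0, 0, 0, 0, 0, 0, 0, 0, 0, 0, 0, 0, 0, 0, 0, 0, 0, 0]
}}

```text
time: 53.05
tool_pos: [0.5069, -0.289, 0.0404]
eef_rot: [2.035, 2.391, 0.004]
wrist_force: [4.0, 3.1, 4.3]
opening: 0.0451
gripper_force: 29.5
```

>>> {"fn": "play_rows", "kwargs": {
  "series": [0, 0, 0, 0, 0, 0, 0, 0, 0, 0, 0, 0, 0, 0, 0, 0, 0, 0, 0, 0, 0, 0, 0, 0, 0, 0, 0, 0, 0, 0, 0, 0, 0, 0, 0, 0, 0, 0, 0, 0, 0, 0, 0, 0, 0, 0, 0, 0]
}}

```text
time: 53.85
tool_pos: [0.5069, -0.289, 0.0404]
eef_rot: [2.035, 2.391, 0.004]
wrist_force: [4.2, 3.7, 3.5]
opening: 0.0447
gripper_force: 29.5
```

```bash
python3 - <<'E'
from h import *
rep(); press()
c=cam('wrist');P=cloud(c);a=np.radians(9.2); t=-2e-3*pose()[1][:2,0]; d=P-[.4813-t[0],-.1061-t[1],0]; x=d[:,:,0]*np.cos(a)+d[:,:,1]*np.sin(a); y=-d[:,:,0]*np.sin(a)+d[:,:,1]*np.cos(a)
# paddle front part, z 42..68, x -50..-18, y -150..-100
m=(P[:,:,2]>.055)&(P[:,:,2]<.070)&(x>-.06)&(x<-.019)&(y>-.16)&(y<-.11); print('paddle',m.sum(), [ (yy,np.percentile(x[m&(abs(y*1000-yy)<4)],[3,97])*1000) for yy in(-150,-140,-130,-120) if (m&(abs(y*1000-yy)<4)).sum()>10])
E
```

```text
t 53.9 p [ 506.9 -289.    40.4] ang 99.19 tilt [0.16 0.04] q6 -0.78 F [4.2 3.7 3.5] open 0.0447 gf 29.5
press xyz [  -4.  -184.6   40.4]
paddle 1780 [(-150, array([-26.39699597, -19.41309174])), (-140, array([-21.32970376, -19.43554452])), (-130, array([-21.51383875, -19.47815967]))]
```

>>> {"fn": "play_rows", "kwargs": {
  "series": [0, 0, 0, 0, 0, 0, 0, 0, 0, 0, 0, 0, 0, 0, 0, 0, 0, 0, 0, 0, 0, 0, 0, 0, 0, 0, 0, 0, 0, 0],
  "grip": 1
}}

```text
time: 54.4
tool_pos: [0.5057, -0.2896, 0.0396]
eef_rot: [2.036, 2.392, 0.0]
wrist_force: [0.3, -0.6, 0.9]
opening: 0.0852
gripper_force: 0.0
```

>>> {"fn": "play_rows", "kwargs": {
  "series": [0, 0, -10, 0, 0, 0, 0, 0, -30, 0, 0, 0, 0, 0, -40, 0, 0, 0, 0, 0, -45, 0, 0, 0, 0, 0, -10, 0, 0, 0, 0, 0, 0, 0, 0, 0]
}}

```text
time: 55.0
tool_pos: [0.5071, -0.2905, 0.1788]
eef_rot: [2.031, 2.387, 0.001]
wrist_force: [0.4, 0.3, -0.1]
opening: 0.0857
gripper_force: 0.0
```

>>> {"fn": "play_rows", "kwargs": {
  "series": [30, 5, 0, 0, 0, 0, 45, 0, 0, 0, 0, 0, 35, 0, 0, 0, 0, 0, 15, 0, 0, 0, 0, 0, 0, 0, 0, 0, 0, 0, 0, 0, 0, 0, 0, 0, 0, 0, 0, 0, 0, 0],
  "grip": 0
}}

```text
time: 55.7
tool_pos: [0.4906, -0.1666, 0.1741]
eef_rot: [-2.038, -2.391, 0.001]
wrist_force: [-0.8, -0.1, -0.6]
opening: -0.0
gripper_force: 0.0
```

```bash
python3 - <<'E'
from h import *
rep(); press(0,-60,104)
E
```

```text
t 55.7 p [ 490.6 -166.6  174.1] ang 99.11 tilt [-0.04 -0.02] q6 -0.60 F [-0.8 -0.1 -0.6] open -0.0000 gf 0.0
press xyz [ -0.5 -61.2 174.1]
turn -0.09 shift [ 1.2  0.5 70.1] noturn [ 1.2  0.5 70.1]
```

>>> {"fn": "play_rows", "kwargs": {
  "series": [1, 0.5, 30, 0, 0, 0, 0, 0, 25, 0, 0, 0, 0, 0, 12, 0, 0, 0, 0, 0, 3, 0, 0, 0, 0, 0, 0, 0, 0, 0, 0, 0, 0, 0, 0, 0]
}}

```text
time: 56.3
tool_pos: [0.4918, -0.165, 0.106]
eef_rot: [2.035, 2.39, 0.001]
wrist_force: [-1.2, -0.2, -0.3]
opening: -0.0001
gripper_force: 0.0
```

>>> {"fn": "play_rows", "kwargs": {
  "series": [-6, 0, 0, 0, 0, 0, -6, 0, 0, 0, 0, 0, -6, 0, 0, 0, 0, 0, -6, 0, 0, 0, 0, 0, -6, 0, 0, 0, 0, 0, -6, 0, 0, 0, 0, 0, -6, 0, 0, 0, 0, 0, 0, 0, 0, 0, 0, 0]
}}

```text
time: 57.1
tool_pos: [0.4976, -0.207, 0.1044]
eef_rot: [2.037, 2.391, -0.001]
wrist_force: [0.6, -0.2, 0.7]
opening: -0.0005
gripper_force: 0.0
```

>>> {"fn": "play_rows", "kwargs": {
  "series": [-4, 0, 0, 0, 0, 0, -4, 0, 0, 0, 0, 0, -3, 0, 0, 0, 0, 0, -2, 0, 0, 0, 0, 0, 0, 0, 0, 0, 0, 0]
}}

```text
time: 57.6
tool_pos: [0.4995, -0.2189, 0.1043]
eef_rot: [-2.036, -2.392, 0.001]
wrist_force: [0.5, 2.0, -0.6]
opening: 0.0002
gripper_force: 0.7
```

>>> {"fn": "play_rows", "kwargs": {
  "series": [-2, 0, 0, 0, 0, 0, 0, 0, 0, 0, 0, 0]
}}

```text
time: 57.8
tool_pos: [0.5001, -0.2209, 0.1047]
eef_rot: [2.036, 2.392, -0.0]
wrist_force: [-0.7, 1.4, -0.4]
opening: -0.0002
gripper_force: 0.7
```

```bash
python3 - <<'E'
from h import *
rep(); press()
E
```

```text
t 57.8 p [ 500.1 -220.9  104.7] ang 99.19 tilt [ 0.01 -0.03] q6 -0.68 F [-0.7  1.4 -0.4] open -0.0002 gf 0.7
press xyz [   0.2 -116.3  104.7]
```

>>> {"fn": "play_rows", "kwargs": {
  "series": [-2, 0, 0, 0, 0, 0, 0, 0, 0, 0, 0, 0]
}}

```text
time: 58.0
tool_pos: [0.5005, -0.2228, 0.1048]
eef_rot: [2.036, 2.392, -0.0]
wrist_force: [-0.0, 2.0, 0.4]
opening: 0.0
gripper_force: 0.7
```

>>> {"fn": "play_rows", "kwargs": {
  "series": [-2, 0, 0, 0, 0, 0, 0, 0, 0, 0, 0, 0]
}}

```text
time: 58.2
tool_pos: [0.5005, -0.2231, 0.1047]
eef_rot: [-2.034, -2.391, -0.003]
wrist_force: [-0.9, 5.5, 1.5]
opening: -0.0001
gripper_force: 2.9
```

>>> {"fn": "play_rows", "kwargs": {
  "series": [-2, 0, 0, 0, 0, 0, 0, 0, 0, 0, 0, 0]
}}

```text
time: 58.4
tool_pos: [0.5005, -0.2233, 0.1046]
eef_rot: [-2.032, -2.389, -0.007]
wrist_force: [-2.7, 10.2, 3.1]
opening: 0.0001
gripper_force: 5.2
```

```bash
python3 - <<'E'
from h import *
rep(); press()
E
```

```text
t 58.4 p [ 500.5 -223.3  104.6] ang 99.24 tilt [-0.09  0.4 ] q6 -0.69 F [-2.7 10.2  3.1] open 0.0001 gf 5.2
press xyz [   0.2 -118.8  104.6]
```

Both end stops are found and the lever is fully back. I'll back off, rise above the nest and check the end state.

>>> {"fn": "play_rows", "kwargs": {
  "series": [8, 0, 0, 0, 0, 0, 8, 0, -20, 0, 0, 0, 20, 0, -40, 0, 0, 0, 40, 0, -40, 0, 0, 0, 42, 0, 0, 0, 0, 0, 0, 0, 0, 0, 0, 0, 0, 0, 0, 0, 0, 0, 0, 0, 0, 0, 0, 0],
  "grip": 1
}}

```text
time: 59.2
tool_pos: [0.4829, -0.1155, 0.1995]
eef_rot: [2.037, 2.391, -0.002]
wrist_force: [0.2, -0.3, 0.5]
opening: 0.085
gripper_force: 0.0
```

```bash
python3 st.py; python3 - <<'E'
from h import *
c=cam('top'); P=cloud(c); old=np.load('top1.npz')
d=(np.nan_to_num(P[:,:,2])-np.nan_to_num(old['P'][:,:,2])); m=cv2.morphologyEx((abs(d)>.006).astype(np.uint8),cv2.MORPH_OPEN,np.ones((5,5),np.uint8))
m[:135]=0
k,l,s,ce=cv2.connectedComponentsWithStats(m)
for i in range(1,k):
    if s[i,4]>60: print(s[i],np.round(np.nanmedian(d[l==i]),3))
hsv=cv2.cvtColor(c['color'],cv2.COLOR_RGB2HSV); h0=cv2.cvtColor(old['col'],cv2.COLOR_RGB2HSV)
for n,lo,hi in(('purple',(125,80,40),(155,255,255)),('orange',(5,150,40),(20,255,255))):
    print(n,[np.median(np.argwhere(cv2.inRange(z[140:350,140:340],lo,hi)>0),axis=0) for z in(h0,hsv)])
E
```

```text
t 59.2 p [ 482.9 -115.5  199.5] ang 99.15 tilt [-0.02 -0.06] q6 -0.51 F [ 0.2 -0.3  0.5] open 0.0850 gf 0.0
-23 [(-33, np.float64(68.5)), (-15, np.float64(68.2)), (0, np.float64(68.7)), (15, np.float64(68.0)), (33, np.float64(68.5))]
0 [(-33, np.float64(68.1)), (-15, np.float64(76.3)), (0, np.float64(279.3)), (15, np.float64(76.1)), (33, np.float64(68.1))]
23 [(-33, np.float64(68.1)), (-15, np.float64(68.2)), (0, np.float64(68.2)), (15, np.float64(68.3)), (33, np.float64(68.3))]
ext [-28.46660991  26.46754286] [-37.68675897  41.24980952]
squeeze [ 510.9 -288.7]
pivot [ 499.7 -219.6]
tip_rear [ 504.6 -250.1]
tip_fwd [ 494.7 -189.1]
lever pts 2665 x [-28.61364257  -1.09251333  12.91272798] y [-146.59993696 -127.0456216  -110.57280153] z [ 83.45636926 123.67875069]
[    0   135   457   345 59572] 0.377
[202 171  19  18 261] -0.016
[197 210  30  38 919] -0.03
purple [array([ 83., 153.]), array([ 83., 153.])]
orange [array([183.,  43.]), array([183.,  43.])]
```

```bash
python3 - <<'E'
from h import *
for n in('top','side'):
    P=cloud(cam(n)); z=cv2.medianBlur(np.nan_to_num(P[:,:,2]).astype(np.float32),3)
    m=((z>.005)&(z<.03)&(P[:,:,0]>-.3)&(P[:,:,0]<.6)&(abs(P[:,:,1])<.75)).astype(np.uint8)
    m=cv2.morphologyEx(m,cv2.MORPH_OPEN,np.ones((3,3),np.uint8))
    k,l,s,ce=cv2.connectedComponentsWithStats(m)
    for i in range(1,k):
        if s[i,4]>90: q=P[l==i]; print(n,s[i],np.nanmedian(q,0).round(3))
E
```

```text
top [487 147  37  17 253] [ 0.576 -0.439  0.016]
top [527 150  12  13 112] [ 0.579 -0.499  0.012]
top [  0 158  28  63 609] [0.52  0.732 0.014]
top [444 158  33  13 280] [ 0.561 -0.327  0.011]
top [139 161  25  23 314] [0.546 0.397 0.019]
top [403 166  21  12 158] [ 0.543 -0.216  0.012]
top [127 168   6  33 141] [0.509 0.445 0.022]
top [363 173  17   8 100] [ 0.534 -0.114  0.011]
top [339 179   7  17  91] [ 0.511 -0.046  0.012]
top [430 186  55  25 649] [ 0.475 -0.325  0.011]
top [389 196  25  20 260] [ 0.46  -0.19   0.011]
top [ 56 206  30   6 118] [0.461 0.58  0.025]
top [275 208  37  29 550] [0.427 0.068 0.011]
top [    0   231   133   249 22237] [0.107 0.525 0.017]
top [178 251  35  35 956] [0.322 0.288 0.025]
top [441 259  38  50 654] [ 0.285 -0.291  0.013]
top [271 260  54  31 614] [0.322 0.053 0.014]
top [   0  273   69  145 8314] [0.141 0.635 0.026]
top [ 18 276  24  10 168] [0.298 0.657 0.021]
top [  0 278  13   9  94] [0.294 0.71  0.02 ]
top [169 303  29  40 916] [0.2   0.314 0.012]
side [279 146  17  17 166] [ 0.583 -0.438  0.016]
side [279 168  11  24 183] [ 0.552 -0.292  0.012]
side [272 169  43  66 796] [ 0.459 -0.11   0.012]
side [350 182  36  16 277] [ 0.277 -0.288  0.012]
side [345 217  17   9 109] [ 0.294 -0.13   0.018]
side [325 245  33  37 402] [0.313 0.046 0.014]
side [281 251  29  25 327] [0.42  0.071 0.01 ]
side [446 264  43  34 631] [-0.057  0.065  0.015]
side [299 313  32  26 659] [0.318 0.286 0.025]
side [202 336  23  19 277] [0.547 0.392 0.019]
side [345 337  33  21 660] [0.198 0.319 0.012]
side [  230   371   287   109 17226] [0.127 0.514 0.018]
side [170 397  59  36 458] [0.484 0.609 0.021]
side [ 287  433  144   47 5439] [0.159 0.606 0.026]
side [144 436  26  17 161] [0.564 0.675 0.016]
side [166 453  16  22 217] [0.519 0.702 0.023]
side [282 452  10  24 181] [0.295 0.647 0.021]
```

```bash
python3 -c "
from bench import bot
print(bot.close_job())"
```

```text
the job is handed in; nothing more can be done
None
```

The job is handed in: the block, both spacers and the cover (disc up) are in the nest and measured flat afterwards, the paddle was held fully in for over 3 s, and the lock-off lever was flipped forward for the squeeze and then fully back.

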